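# Build up two stepped gearbox shafts

## Task

Build up the two stepped shafts that stand upright in their stands: on each, slide the ball bearing that fits it all the way down onto the collar, then the gear that fits it, hub upwards, all the way down onto the step above the bearing. The large bearing and large gear belong on the thick shaft, the small bearing and small gear on the thin shaft. The smallest of the three bearings is a spare that fits neither shaft: leave it where it lies.

Things in the scene. Friction and masses are not known exactly. Their poses are not given: they have to be found in the camera images.
- thick_shaft_seat (a point): Thick steel shaft, fixed upright in a grey stand (90 x 90 x 14 mm, clamp ring to 25 mm). Point on its axis at the collar's top, 32 mm above the worktop; z up. Collar 44 mm across; then lower journal 30 mm across, 18 mm high, chamfered to a flat step 25 mm across; then upper journal 18 mm across, 22 mm high, tapering to a 7 mm tip 40 mm above the point. Bearing sits on collar, gear on step.
- thin_shaft_seat (a point): Thin steel shaft, fixed upright in a grey stand (90 x 90 x 14 mm, clamp ring to 25 mm). Point on its axis at the collar's top, 32 mm above the worktop; z up. Collar 35 mm across; then lower journal 22 mm across, 16 mm high, chamfered to a flat step 17 mm across; then upper journal 10 mm across, 20 mm high, tapering to a 4 mm tip 36 mm above the point. Bearing sits on collar, gear on step.
- large_bearing_mid (a point): Largest of three sealed ball bearings (flat steel rings with a black seal between the races), loose, lying flat: 62 mm across, 16 mm thick, hole 33 mm, 0.2 kg; goes on the thick shaft. Point at its centre, half-way up; z along its axis. Can be gripped from above across the outside.
- small_bearing_mid (a point): Middle-sized of the three sealed ball bearings, loose, lying flat: 48 mm across, 14 mm thick, hole 25 mm, 0.11 kg; goes on the thin shaft. Point at its centre, half-way up; z along its axis. Can be gripped from above across the outside.
- spare_bearing_mid (a point): Smallest of the three sealed ball bearings, a spare, lying flat: 32 mm across, 10 mm thick, hole 9 mm. Stays where it lies. Point at its centre, half-way up.
- large_gear_mid (a point): Larger steel spur gear, loose, lying flat with its hub up: toothed disc 74 mm across and 12 mm thick below, round hub 36 mm across and 12 mm high on top (24 mm in all), hole 20.6 mm, 0.3 kg; goes on the thick shaft. Point at its centre, half-way up its 24 mm; z along its axis towards the hub end. Grip it from above by the hub.
- small_gear_mid (a point): Smaller steel spur gear, loose, lying flat with its hub up: toothed disc 56 mm across and 10 mm thick below, round hub 28 mm across and 12 mm high on top (22 mm in all), hole 12.4 mm, 0.15 kg; goes on the thin shaft. Point at its centre, half-way up its 22 mm; z along its axis towards the hub end. Grip it from above by the hub.
- column_foot (a point): Foot, at worktop height, of the fixed blue steel machine column, 90 mm (x) by 100 mm (y), that rises through the whole working height behind the parts; its foot plate is 140 x 130 mm. Nothing to handle: swing the arm past in front of it, on the robot's side.

How it is judged:
By the outcome, as a careful person would: the job done as asked, in the order asked, and still so for the second after the job is handed in, with the robot touching nothing.
It also fails if it takes over 115 s, if anything falls off the work surface, if the arm or the gripper's body presses on something with over 40 N, if the wrist force passes 120 N, or if a joint passes its speed limit or range.

## Robot

A 6-joint arm with a two-finger parallel gripper is mounted at the origin on a cart in front of the work surface, level with it; the furniture and walls round the work are solid. World frame = base frame: x ahead of the robot, y to its left, z up, the work surface at z = 0. Lengths are in m, angles in rad, forces in N, time in s.
With the tool pointing down it reaches from about 0.25 to 0.775 m from the base axis. Payload 4 kg.
Tool frame: the origin (TCP) lies midway between the tips of the shut fingers; the grasp point (between the pads) lies 19 mm behind it; z points along the fingers, y is the direction in which the jaws open and shut (so a half turn about z gives the same grasp; the last joint's range is limited). The gripper opens to 94 mm and grips with 3 to 60 N. Pads are 16 mm wide; open, the fingers measure 119 mm over their backs; the gripper's body (75 mm by 177 mm) begins 78 mm behind the grasp point.
Start: joints at [1.083, 0.087, 1.371, -0, 1.684, -0.103], TCP at [0.206, 0.51, 0.206] pointing down, gripper open.
Joint ranges: [-3.1, 3.1], [-0.76, 2.03], [0.27, 2.55], [-1.08, 4.22], [0.17, 2.65], [-2.57, 2.57]. Speed limits (rad/s): [2.79, 2.79, 3.14, 3.14, 3.14, 3.14].

## Interface

Orientations are given as a 3x3 rotation matrix whose columns are the frame's x, y, z axes.
In Python, from workcell import readout, optics, close_job gives the robot as it stands. The module is installed in compiled form; this text tells all that it offers.
- The arm moves only by the tool apply_moves, never from a script. Its argument "moves" is a list that holds one entry, the list of rows, each a list of 7 numbers: the turn, a rotation vector about the tool's x, y, z scaled (see below), then the shift along the tool's x, y, z scaled (see below), then the closure, from 0 (fully open) to 1 (shut). In form: [[[rx, ry, rz, dx, dy, dz, gripper], ...]]. A call has 1 to 20 rows; each row is the pose to reach, as a shift and turn from the pose commanded when the call began, along the tool's axes at that moment; what a row does not reach only later rows make up. The controller multiplies each number of a shift by 0.6 m and each number of a turn by 1.5 rad. A row lasts 1/10 s, in which the tool goes at most 50 mm and 8.59 degrees, less where a joint would pass 70% of its speed; a pose out of reach is approached as far as the arm can. A call with a number of a shift or a turn outside -1 to 1 is refused whole. A call with a gripper value outside its range is refused whole. The fingers move at their own pace and stop on an object; "newtons" is the grip in N (left out, the last holds). Time passes only in rows, so rows that repeat a pose let the fingers close. It gives the time, the measured TCP pose, the force and the opening at its end, in the units of the state.
- readout.state(): the state, without advancing time (a new reading comes with each control period).
- optics.get_image(name): name is "scene" or "top"; returns a dict with "image" (384x512x3 uint8, blue, green, red), "vfov" (degrees; the focal length in pixels is half the picture's height over the tangent of half this angle, whatever the lens; pixels are square), "cx", "cy" (the principal point, pixels), "extrinsics" (4x4, takes a point from world to camera coordinates). Camera axes: x right, y up, looking along -z (the intrinsics and any distortion apply to the point x, -y, -z); pixel columns grow to the right and rows downward; lengths in m; the calibration is good to about 2 mm. A picture is of the moment at which its call begins. There is no depth.
- close_job(): hands the job in, once; it reports no verdict.
The state is a dict: "time_s": time; "qpos": joint angles; "qd": joint speeds; "joint_torque": joint torques, N m; "ee_pos": TCP position; "eef_rot": TCP orientation; "wrist_force": force on the tool from outside, world axes, zero at the start; "ft_torque": the same for the moment, N m; "gripper_width": opening from 0.0 (shut) to 1.0 (fully open).
Only numpy, scipy, OpenCV 4.12 (cv2) and the standard library are available. Lean on these libraries where they do the work, as an engineer would, in place of code of your own. Each camera call takes 0.05 s, during which the arm holds its last target.

## Working session

There is one attempt and no reset: what is moved stays moved. The work goes in short steps, Python scripts to look and compute and a tool call to move; the robot and the scene stay as the last step left them, time stands still between calls to the robot, and variables do not carry over. Pictures are saved under pics/ and viewed, and the job is handed in when it is done.

Besides the shell and the picture viewer there is one more tool, called after "Emit:" by a JSON object that holds its "api" and its "payload". apply_moves: Moves the arm, as the interface text tells. Its arguments: {"type":"object","properties":{"moves":{"type":"array"},"newtons":{"type":"number"}},"required":["moves"]}

```bash
ls; mkdir -p pics
python3 - <<'E'
from workcell import readout, optics
import cv2,numpy as np
np.set_printoptions(precision=4,suppress=True)
s=readout.state()
for k,v in s.items(): print(k,np.array(v))
for n in("scene","top"):
    d=optics.get_image(n); print(n,{k:v for k,v in d.items() if k!='image'})
    cv2.imwrite(f'pics/{n}0.png',d['image'])
    np.save(f'pics/{n}0.npy',d,allow_pickle=True)
E
```

```text
pics
time_s 0.0
qpos [ 1.0829  0.088   1.3722  0.      1.6836 -0.1031]
qd [-0.0006 -0.0008 -0.0001  0.0002  0.0017  0.0002]
joint_torque [ -0.0002 -34.0177 -30.2425   0.0719   0.0329  -0.0002]
ee_pos [0.2062 0.5093 0.2043]
eef_rot [[-0.9269  0.3754 -0.0011]
 [ 0.3754  0.9269 -0.0019]
 [ 0.0002 -0.0022 -1.    ]]
wrist_force [-0.3502  0.0194  0.0063]
ft_torque [ 0.0035 -0.0263 -0.0591]
gripper_width 1.0027054210608382
scene {'vfov': 53.7910651575135, 'cx': 247.05847598043468, 'cy': 190.48672249972282, 'extrinsics': array([[ 0.8844,  0.4667, -0.002 , -0.4508],
       [-0.2883,  0.5497,  0.784 ,  0.1576],
       [ 0.367 , -0.6928,  0.6207, -1.1401],
       [ 0.    ,  0.    ,  0.    ,  1.    ]])}
top {'vfov': 53.15720525188405, 'cx': 259.2516209056964, 'cy': 192.89744185250078, 'extrinsics': array([[-0.0056, -1.    , -0.0046, -0.0969],
       [ 0.9806, -0.0064,  0.1959, -0.5536],
       [-0.1959, -0.0035,  0.9806, -0.8595],
       [ 0.    ,  0.    ,  0.    ,  1.    ]])}
```

View pics/scene0.png

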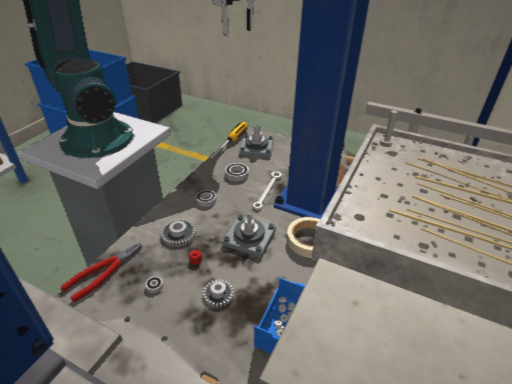

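View pics/top0.png

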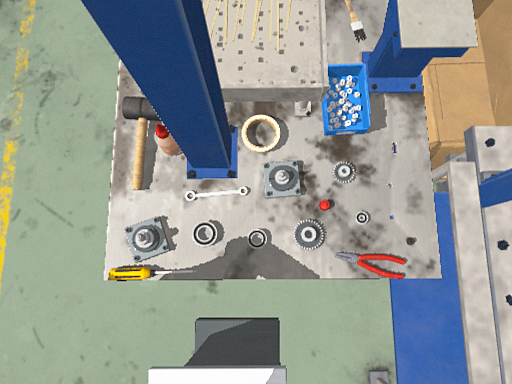

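The pictures show, in the top view, shaft stands near (147,237) and (284,178). The bearings are at (204,233) and (257,238), the spare at (362,217), and the gears at (309,234) large and (344,171) small. Next I'll zoom in and measure.

```bash
cat > h.py <<'E'
import numpy as np,cv2
from workcell import readout, optics
np.set_printoptions(precision=4,suppress=True)
def load(n): return np.load(n,allow_pickle=True).item()
def proj(d,P):
    P=np.atleast_2d(P).astype(float); E=d['extrinsics']
    c=P@E[:3,:3].T+E[:3,3]; f=192/np.tan(np.radians(d['vfov']/2))
    return np.c_[d['cx']+f*c[:,0]/-c[:,2], d['cy']-f*c[:,1]/-c[:,2]]
def back(d,uv,z):
    E=d['extrinsics'];f=192/np.tan(np.radians(d['vfov']/2))
    uv=np.atleast_2d(uv).astype(float)
    r=np.c_[(uv[:,0]-d['cx'])/f,-(uv[:,1]-d['cy'])/f,-np.ones(len(uv))]@E[:3,:3]
    o=-E[:3,:3].T@E[:3,3]
    return o+r*((z-o[2])/r[:,2])[:,None]
def crop(d,u0,v0,u1,v1,k,name):
    im=cv2.resize(d['image'][v0:v1,u0:u1],None,fx=k,fy=k,interpolation=cv2.INTER_CUBIC)
    cv2.imwrite(name,im)
E
python3 - <<'E'
from h import *
t=load('pics/top0.npy');s=load('pics/scene0.npy')
for n,uv,z in [('shA',(147,237),.03),('shB',(284,178),.03),('b1',(204,233),.008),('b2',(257,238),.007),('g1',(309,234),.024),('g2',(344,171),.022),('sp',(362,217),.005),('col',(212,165),0)]: 
    P=back(t,uv,z)[0];print(n,P,proj(s,P))
crop(t,100,130,250,280,5,'pics/tA.png');crop(t,240,140,390,260,5,'pics/tB.png')
crop(s,130,110,290,230,5,'pics/sA.png');crop(s,130,200,290,320,5,'pics/sB.png')
E
```

```text
shA [0.4519 0.1693 0.03  ] [[256.872  139.7202]]
shB [ 0.5949 -0.1614  0.03  ] [[247.0442 228.3287]]
b1 [0.4627 0.0362 0.008 ] [[237.6144 171.2456]]
b2 [ 0.4498 -0.0939  0.007 ] [[206.5732 198.1038]]
g1 [ 0.4573 -0.2194  0.024 ] [[177.0939 226.2334]]
g2 [ 0.6138 -0.3118  0.022 ] [[217.4793 286.3416]]
sp [ 0.5003 -0.3544  0.005 ] [[154.1151 285.4354]]
col [0.6376 0.0208 0.    ] [[297.5608 196.5861]]
```

View pics/tA.png

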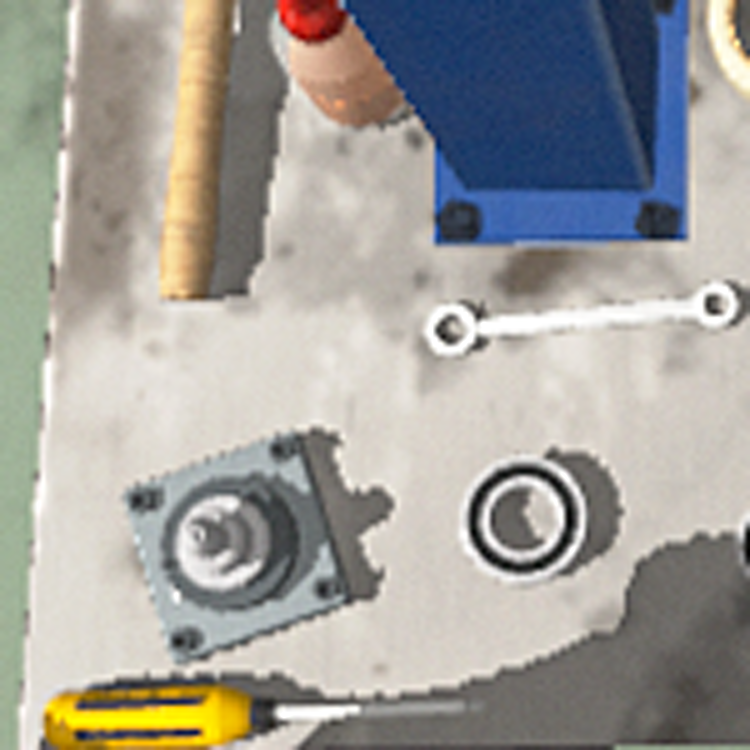

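View pics/tB.png

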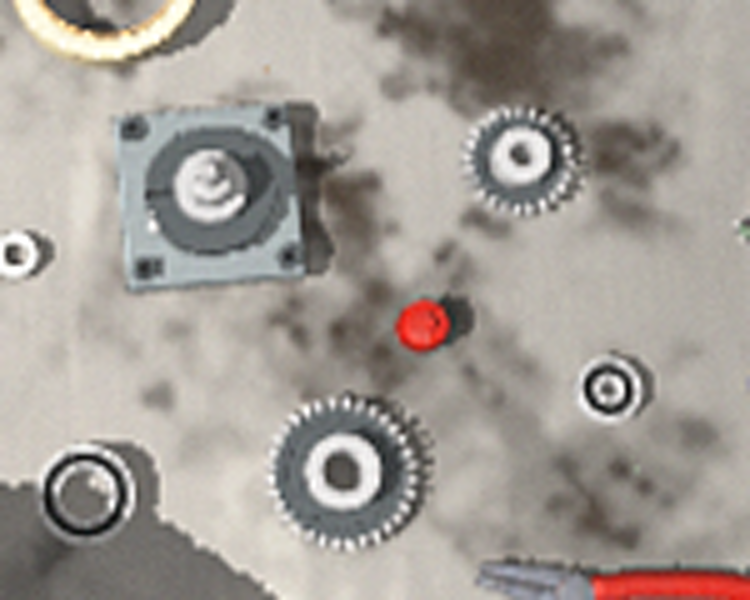

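View pics/sA.png

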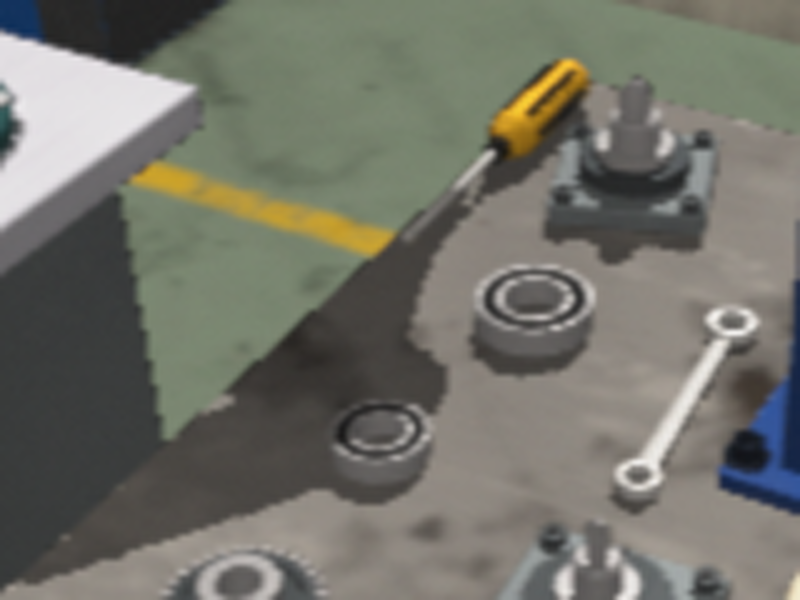

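View pics/sB.png

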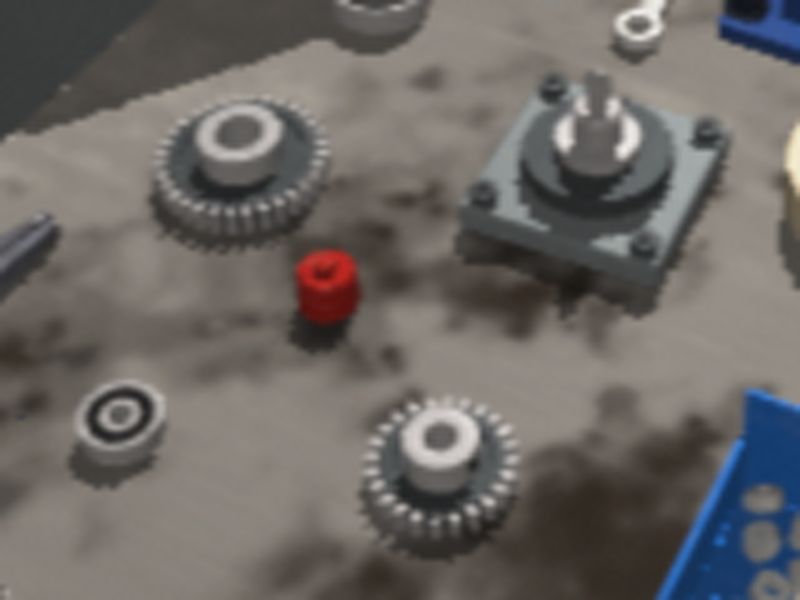

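The thick shaft is the left stand and the thin shaft is the one by the column. Next I'll refine the positions to sub-pixel by fitting the known circles to the image gradients, each camera separately.

```bash
cat > fit.py <<'E'
from h import *
from scipy.ndimage import map_coordinates,gaussian_filter
def circ(x,y,z,dm,n=90):
    a=np.linspace(0,2*np.pi,n,endpoint=False);return np.c_[x+dm/2*np.cos(a),y+dm/2*np.sin(a),np.full(n,z)]
def grad(d,s=0.6):
    g=d['image'].astype(float).mean(2); 
    return gaussian_filter(g,s,order=(0,1)),gaussian_filter(g,s,order=(1,0))
def score(d,G,x,y,cs,off=(0,0)):
    t=0
    for z,dm in cs:
        p=proj(d,circ(x,y,z,dm))+off; q=proj(d,circ(x,y,z,dm+2))+off
        n=q-p; n/=np.linalg.norm(n,axis=1)[:,None]
        gx=map_coordinates(G[0],[p[:,1],p[:,0]],order=1);gy=map_coordinates(G[1],[p[:,1],p[:,0]],order=1)
        t+=np.mean(np.abs(gx*n[:,0]+gy*n[:,1]))
    return t
def fit(d,x,y,cs,r=.008):
    G=grad(d); st=.0005; k=int(r/st)
    S=np.array([[score(d,G,x+i*st,y+j*st,cs) for j in range(-k,k+1)] for i in range(-k,k+1)])
    i,j=np.unravel_index(S.argmax(),S.shape)
    W=np.clip(S-0.9*S.max(),0,None); I,J=np.mgrid[-k:k+1,-k:k+1]
    return x+(W*I).sum()/W.sum()*st,y+(W*J).sum()/W.sum()*st,S.max()
E
python3 - <<'E'
from fit import *
t=load('pics/top0.npy');s=load('pics/scene0.npy')
obj={'thick':(.4519,.1693,[(.032,.044),(.05,.025),(.05,.018)]),'thin':(.5949,-.1614,[(.032,.035),(.048,.017),(.048,.010)]),
'LB':(.4627,.0362,[(.016,.062),(.016,.033)]),'SB':(.4498,-.0939,[(.014,.048),(.014,.025)]),
'LG':(.4573,-.2194,[(.024,.036),(.024,.0206)]),'SG':(.6138,-.3118,[(.022,.028),(.022,.0124)]),'spare':(.5003,-.3544,[(.01,.032),(.01,.009)])}
for k,(x,y,c) in obj.items():
    a=fit(t,x,y,c);b=fit(s,x,y,c);print(k,np.array(a),np.array(b))
    if k in('thick','thin'): print('  collar',np.array(fit(t,x,y,c[:1])),np.array(fit(s,x,y,c[:1])))
    for nm,d in(('t',t),('s',s)):
        u,v=proj(d,[x,y,.03])[0].astype(int); u0,v0=u-30,v-24
        im=cv2.resize(d['image'][v0:v0+48,u0:u0+60],None,fx=6,fy=6,interpolation=cv2.INTER_CUBIC)
        e=a if nm=='t' else b
        for z,dm in c:
            p=(proj(d,circ(e[0],e[1],z,dm))-[u0,v0]+.5)*6
            cv2.polylines(im,[p.astype(np.int32)],True,(0,0,255),1)
        cv2.imwrite(f'pics/o_{k}_{nm}.png',im)
ims=[[cv2.imread(f'pics/o_{k}_{n}.png') for k in ('thick','thin')] for n in 'ts']
cv2.imwrite('pics/ov1.png',np.vstack([np.hstack(r) for r in ims]))
ims=[[cv2.resize(cv2.imread(f'pics/o_{k}_{n}.png'),None,fx=.55,fy=.55) for k in ('LB','SB','LG','SG')] for n in 'ts']
cv2.imwrite('pics/ov2.png',np.vstack([np.hstack(r) for r in ims]))
E
```

```text
thick [ 0.4495  0.1758 96.3218] [ 0.4483  0.1729 33.7245]
  collar [ 0.4494  0.1761 50.5957] [ 0.4496  0.171  17.4676]
thin [ 0.5975 -0.1554 82.4635] [ 0.5967 -0.1559 59.1543]
  collar [ 0.5977 -0.1554 49.0799] [ 0.5973 -0.1572 26.3668]
LB [ 0.4618  0.0314 86.3795] [ 0.4611  0.0327 39.3911]
SB [ 0.4483 -0.0951 64.2941] [ 0.4467 -0.0926 27.9992]
LG [  0.4577  -0.2173 126.8422] [ 0.4574 -0.2188 66.9679]
SG [  0.6149  -0.3113 115.1795] [ 0.6146 -0.3127 79.1212]
spare [ 0.4987 -0.3541 75.3237] [ 0.4969 -0.3551 45.8752]
```

View pics/ov1.png

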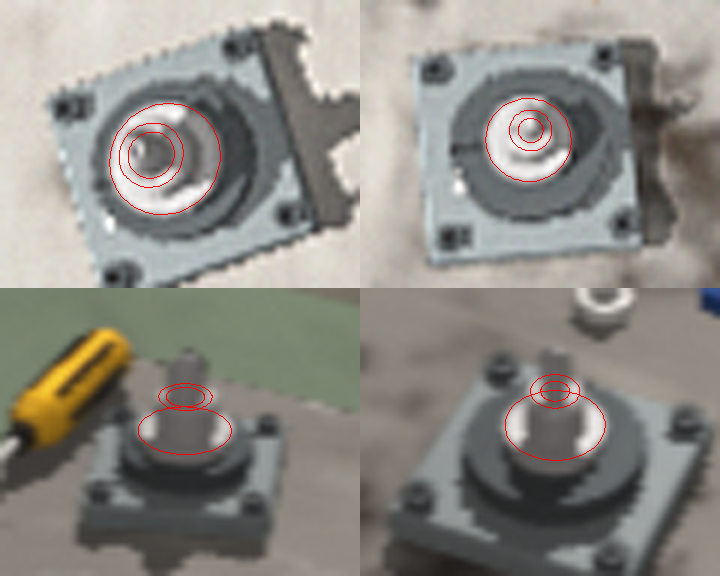

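View pics/ov2.png

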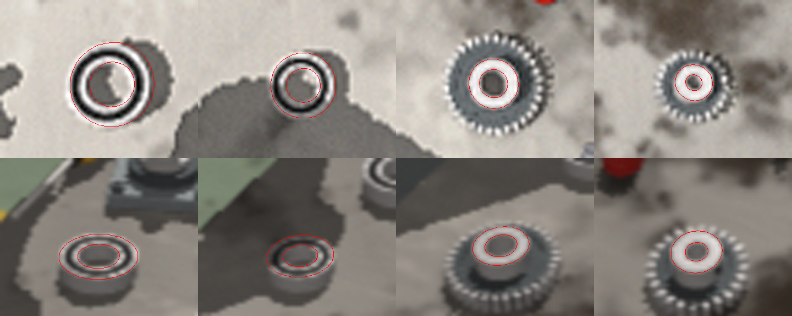

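```bash
cat > mv.py <<'E'
from h import *
from scipy.spatial.transform import Rotation as R
def Rt(yaw):
    y=np.array([np.cos(yaw),np.sin(yaw),0]);z=np.array([0,0,-1.]);return np.c_[np.cross(y,z),y,z]
def go(x,y,z,yaw,s=None):
    s=s or readout.state();R0=np.array(s['eef_rot']);d=R0.T@(np.array([x,y,z])-s['ee_pos'])/.6
    r=R.from_matrix(R0.T@Rt(yaw)).as_rotvec()/1.5
    print('row',np.r_[r,d],'rows>=',max(np.linalg.norm(d)*12,np.linalg.norm(r)*15))
E
python3 -c "
from mv import *
go(.462,.034,.12,np.pi/2)"
```

```text
row [-0.0012 -0.0004 -0.2565 -0.6925 -0.574   0.1417] rows>= 10.927161001636343
```

Emit:
{"api": "apply_moves", "payload": {"moves": [[[-0.0012,-0.0004,-0.2565,-0.6925,-0.574,0.1417,0],[-0.0012,-0.0004,-0.2565,-0.6925,-0.574,0.1417,0],[-0.0012,-0.0004,-0.2565,-0.6925,-0.574,0.1417,0],[-0.0012,-0.0004,-0.2565,-0.6925,-0.574,0.1417,0],[-0.0012,-0.0004,-0.2565,-0.6925,-0.574,0.1417,0],[-0.0012,-0.0004,-0.2565,-0.6925,-0.574,0.1417,0],[-0.0012,-0.0004,-0.2565,-0.6925,-0.574,0.1417,0],[-0.0012,-0.0004,-0.2565,-0.6925,-0.574,0.1417,0],[-0.0012,-0.0004,-0.2565,-0.6925,-0.574,0.1417,0],[-0.0012,-0.0004,-0.2565,-0.6925,-0.574,0.1417,0],[-0.0012,-0.0004,-0.2565,-0.6925,-0.574,0.1417,0],[-0.0012,-0.0004,-0.2565,-0.6925,-0.574,0.1417,0],[-0.0012,-0.0004,-0.2565,-0.6925,-0.574,0.1417,0]]]}}

```text
time_s: 1.4
ee_pos: [0.4619, 0.0339, 0.1196]
eef_rot: [[-1.0, 0.003, -0.001], [0.003, 1.0, 0.002], [0.001, 0.002, -1.0]]
wrist_force: [-0.5, 0.5, -0.6]
gripper_width: 0.999
```

```bash
cat > look.py <<'E'
import sys
from h import *
n=sys.argv[1]
for c in('scene','top'):
    d=optics.get_image(c);np.save(f'pics/{c}{n}.npy',d,allow_pickle=True)
    P=[float(v) for v in sys.argv[2:5]]; u,v=proj(d,P)[0].astype(int)
    w,h=(50,45); u0=max(0,min(512-2*w,u-w)); v0=max(0,min(384-2*h,v-h))
    crop(d,u0,v0,u0+2*w,v0+2*h,4,f'pics/_{c}.png'); print(c,'crop origin',u0,v0)
cv2.imwrite(f'pics/look{n}.png',np.hstack([cv2.imread('pics/_scene.png'),cv2.imread('pics/_top.png')]))
E
python3 look.py 1 .462 .034 .04; python3 -c "
from mv import *
s=readout.state();print(s['time_s'],s['ee_pos'],s['eef_rot'],s['qpos'],s['wrist_force'])
go(.462,.034,.004,np.pi/2)"
```

```text
scene crop origin 186 116
top crop origin 152 187
1.5 [0.4618 0.0356 0.1203] [[-1.     -0.0008  0.0003]
 [-0.0008  1.      0.0024]
 [-0.0003  0.0024 -1.    ]] [-0.0475 -0.075   1.7035  0.0025  1.5129 -1.6192] [-0.3236  0.0779  0.1209]
row [ 0.0016  0.0002  0.0005 -0.0003 -0.0031  0.1939] rows>= 2.3269588103564294
```

View pics/look1.png

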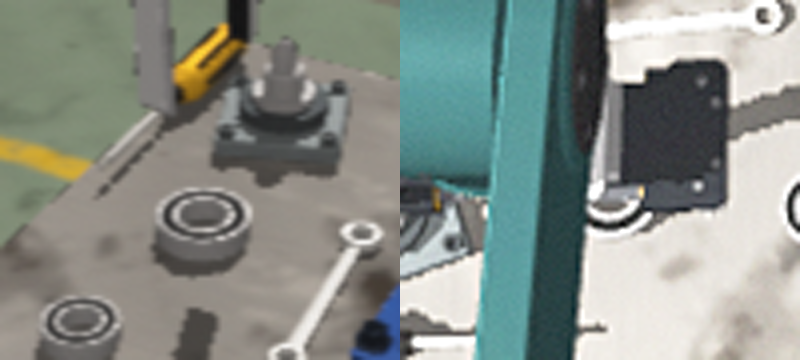

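The bearing lies centred under the gripper: scene crop (203,215), with the fingers to either side. I'll go down and do a first centring squeeze.

Emit:
{"api": "apply_moves", "payload": {"moves": [[[0,0,0,0,0,0.1,0],[0,0,0,0,0,0.16,0],[0,0,0,0,0,0.1917,0],[0,0,0,0,0,0.1917,0],[0,0,0,0,0,0.1917,0],[0,0,0,0,0,0.1917,1],[0,0,0,0,0,0.1917,1],[0,0,0,0,0,0.1917,1],[0,0,0,0,0,0.1917,1],[0,0,0,0,0,0.1917,1],[0,0,0,0,0,0.1917,1]]], "newtons": 10}}

```text
time_s: 2.6
ee_pos: [0.4627, 0.0346, 0.0058]
eef_rot: [[-1.0, 0.0, 0.002], [0.0, 1.0, 0.001], [-0.002, 0.001, -1.0]]
wrist_force: [-0.7, 0.8, 2.2]
gripper_width: 0.641
```

```bash
python3 look.py 2 .462 .034 .02;python3 -c "
from mv import *
s=readout.state();print(s['time_s'],s['ee_pos'],s['qpos'],s['wrist_force'],s['gripper_width']*94)"
```

```text
scene crop origin 186 122
top crop origin 154 187
2.7 [0.4627 0.0346 0.0058] [-0.0488  0.0285  1.8446  0.0016  1.267  -1.6198] [-0.06   -0.7422  2.7412] 60.43902495506493
```

View pics/look2.png

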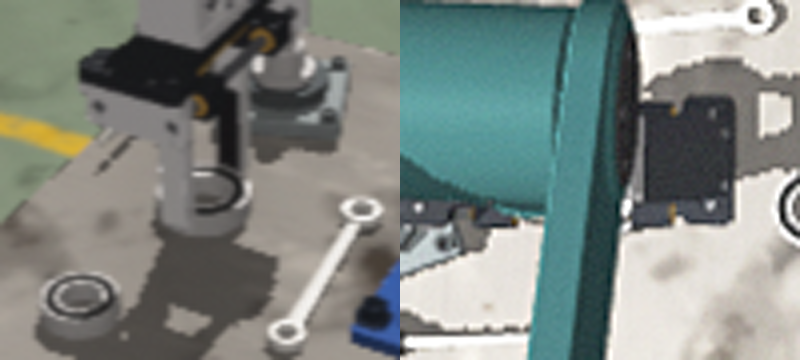

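Emit:
{"api": "apply_moves", "payload": {"moves": [[[0,0,0,0,0,0,0],[0,0,0,0,0,0,0],[0,0,0,0,0,0,0],[0,0,1,0,0,0,0],[0,0,1,0,0,0,0],[0,0,1,0,0,0,0],[0,0,1,0,0,0,0],[0,0,1,0,0,0,0],[0,0,1,0,0,0,0],[0,0,1,0,0,0,0],[0,0,1,0,0,0,0],[0,0,1,0,0,0,0],[0,0,1,0,0,0,0],[0,0,1,0,0,0,0]]]}}

```text
time_s: 4.1
ee_pos: [0.4623, 0.0349, 0.0052]
eef_rot: [[-0.071, 0.997, 0.001], [0.997, 0.071, 0.002], [0.002, 0.001, -1.0]]
wrist_force: [-0.1, -0.3, -0.1]
gripper_width: 0.996
```

Emit:
{"api": "apply_moves", "payload": {"moves": [[[0,0,0.0472,0,0,0,0],[0,0,0.0472,0,0,0,1],[0,0,0.0472,0,0,0,1],[0,0,0.0472,0,0,0,1],[0,0,0.0472,0,0,0,1],[0,0,0.0472,0,0,0,1]]], "newtons": 25}}

```text
time_s: 4.7
ee_pos: [0.462, 0.0348, 0.0054]
eef_rot: [[-0.001, 1.0, -0.0], [1.0, 0.001, 0.002], [0.002, -0.0, -1.0]]
wrist_force: [-1.2, 0.2, 0.0]
gripper_width: 0.636
```

```bash
python3 -c "
from mv import *
s=readout.state();print(s['time_s'],s['ee_pos'],s['eef_rot'],s['qpos'],s['wrist_force'],s['gripper_width']*94)"
```

```text
4.7 [0.462  0.0348 0.0054] [[-0.0007  1.     -0.0001]
 [ 1.      0.0007  0.0016]
 [ 0.0016 -0.0001 -1.    ]] [-0.0486  0.0288  1.8454  0.0017  1.2676 -0.0498] [-1.2041  0.1571  0.0196] 59.8093599237516
```

Emit:
{"api": "apply_moves", "payload": {"moves": [[[0,0,0,0,0,-0.08,1],[0,0,0,0,0,-0.1417,1],[0,0,0,0.08,0,-0.1417,1],[0,0,0,0.16,-0.0208,-0.1417,1],[0,0,0,0.23,-0.0208,-0.1417,1],[0,0,0,0.23,-0.0208,-0.1417,1],[0,0,0,0.23,-0.0208,-0.1417,1],[0,0,0,0.23,-0.0208,-0.1417,1]]], "newtons": 25}}

```text
time_s: 5.5
ee_pos: [0.4496, 0.1718, 0.09]
eef_rot: [[0.0, 1.0, -0.0], [1.0, -0.0, 0.001], [0.001, -0.0, -1.0]]
wrist_force: [0.2, -0.1, -2.0]
gripper_width: 0.636
```

```bash
python3 look.py 3 .45 .173 .07;python3 -c "
from mv import *
s=readout.state();print(s['time_s'],s['ee_pos'],s['eef_rot'],s['wrist_force'],s['gripper_width']*94)"
```

```text
scene crop origin 207 81
top crop origin 90 191
5.6 [0.4499 0.1715 0.0903] [[ 0.0018  1.      0.0004]
 [ 1.     -0.0018  0.0012]
 [ 0.0012  0.0004 -1.    ]] [-0.7532  0.5063 -2.5259] 60.06346258430285
```

View pics/look3.png

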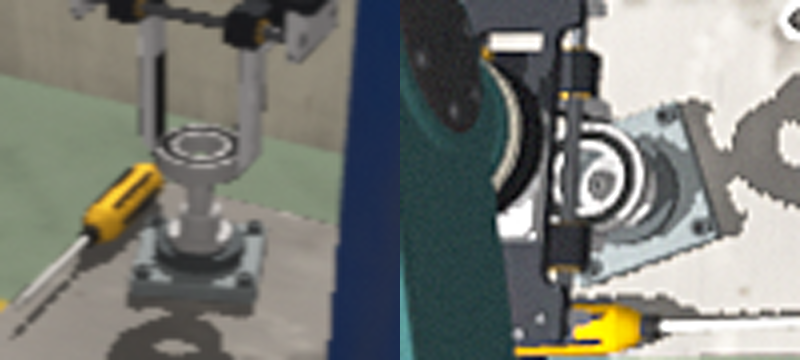

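```bash
cat > ov.py <<'E'
from fit import *
def overlay(tag,name,items,ctr,k=8,w=40,h=36):
    out=[]
    for c in('scene','top'):
        d=load(f'pics/{c}{tag}.npy');u,v=proj(d,ctr)[0].astype(int);u0=max(0,min(512-2*w,u-w)); v0=max(0,min(384-2*h,v-h))
        im=cv2.resize(d['image'][v0:v0+2*h,u0:u0+2*w],None,fx=k,fy=k,interpolation=cv2.INTER_CUBIC)
        for x,y,z,dm,col in items:
            p=(proj(d,circ(x,y,z,dm))-[u0,v0]+.5)*k
            cv2.polylines(im,[p.astype(np.int32)],True,col,1)
        out.append(im)
    cv2.imwrite(name,np.hstack(out))
E
python3 - <<'E'
from ov import *
x,y=.4498,.1717
R_=(0,0,255);G_=(0,200,0)
overlay('3','pics/ov3.png',[(x,y,.1007,.062,R_),(x,y,.1007,.033,R_),(x,y,.032,.044,G_),(x,y,.072,.007,G_)],(x,y,.075),k=6,w=33,h=45)
for c in('scene','top'):
    d=load(f'pics/{c}3.npy');print(c,np.array(fit(d,x,y,[(.1007,.062),(.1007,.033)],.006)), np.array(fit(d,x,y,[(.032,.044)],.007)), np.array(fit(d,x,y,[(.0,.090)],.0005)))
E
```

```text
scene [ 0.4463  0.1685 28.0103] [ 0.4497  0.1707 18.482 ] [0.4498 0.1717 8.0624]
top [ 0.4497  0.1721 74.92  ] [ 0.4505  0.1769 36.8271] [ 0.4497  0.1718 17.9014]
```

View pics/ov3.png

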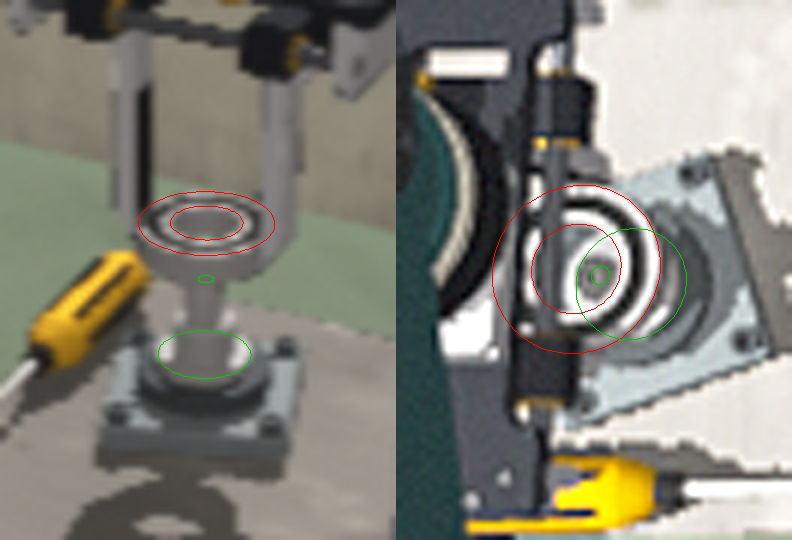

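Run:
```python
from ov import *
x,y=.4498,.1717
R_=(0,0,255);G_=(0,200,0);B_=(255,0,0)
overlay('3','pics/ov3b.png',[(x,y,.1007,.062,R_)],(x,y,.075),k=12,w=16,h=22)
overlay('0','pics/ov3c.png',[(x,y,.032,.044,G_),(x,y,.072,.007,G_),(x,y,.05,.025,R_),(x,y,.05,.030,R_)],(x,y,.045),k=12,w=16,h=22)
```

```text
(no output)
```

View pics/ov3b.png

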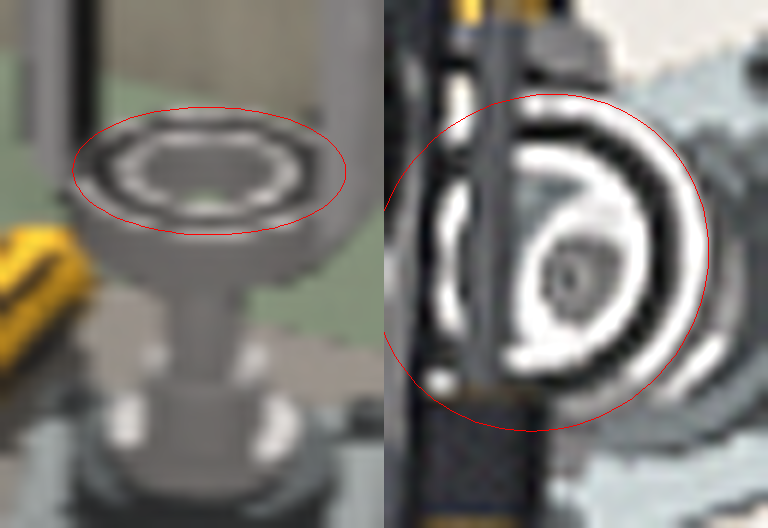

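View pics/ov3c.png

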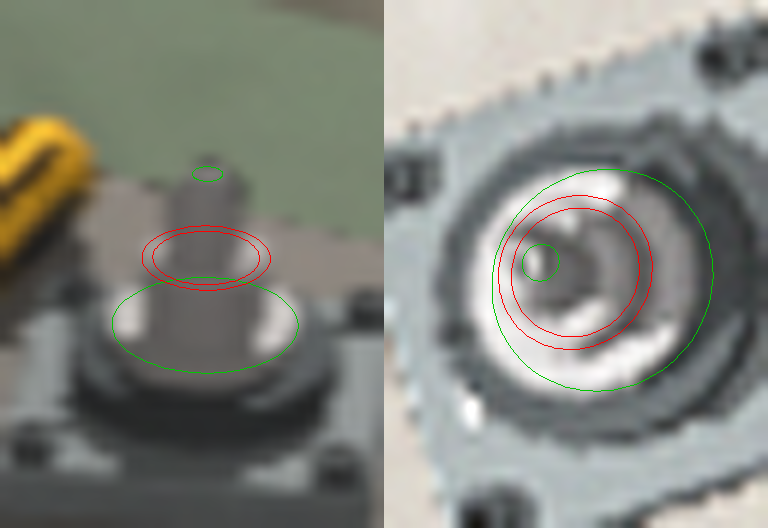

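Emit:
{"api": "apply_moves", "payload": {"moves": [[[0,0,0,0.0062,-0.0005,0,1],[0,0,0,0.0062,-0.0005,0.0467,1],[0,0,0,0.0062,-0.0005,0.0467,1],[0,0,0,0.0062,-0.0005,0.0467,1]]]}}

```text
time_s: 6.0
ee_pos: [0.449, 0.1759, 0.0623]
eef_rot: [[0.001, 1.0, -0.001], [1.0, -0.001, 0.001], [0.001, -0.001, -1.0]]
wrist_force: [0.1, -0.3, -2.4]
gripper_width: 0.634
```

```bash
python3 look.py 4 .45 .173 .07;python3 - <<'E'
from ov import *
s=readout.state();print(s['time_s'],s['ee_pos'],s['wrist_force'],s['gripper_width']*94)
x,y=.4495,.1752
zt=s['ee_pos'][2]+.0105;R_=(0,0,255);G_=(0,200,0);B_=(255,0,0)
for c in('scene','top'):
    d=load(f'pics/{c}4.npy');print(c,np.array(fit(d,x,y,[(zt,.062),(zt,.033)],.006)))
overlay('4','pics/ov4.png',[(x,y,zt,.062,R_),(x,y,.072,.007,G_)],(x,y,.06),k=12,w=16,h=22)
E
```

```text
scene crop origin 207 81
top crop origin 90 191
6.1 [0.4503 0.1764 0.0637] [-0.5838  0.0329 -3.0172] 59.56756246809468
scene [ 0.4471  0.1706 31.3765]
top [ 0.4458  0.1762 75.6094]
```

View pics/ov4.png

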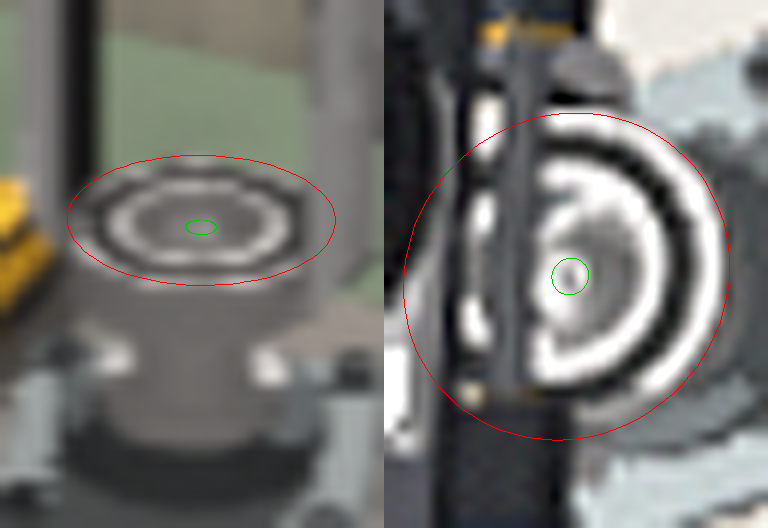

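Both views agree: the tip in the top view sits at crop (573,280), within half a pixel of prediction. In the scene view the collar highlights are centred under the bearing. I'll lower it gently past the chamfer.

Emit:
{"api": "apply_moves", "payload": {"moves": [[[0,0,0,0,0,0.0083,1],[0,0,0,0,0,0.0125,1],[0,0,0,0,0,0.0167,1],[0,0,0,0,0,0.02,1],[0,0,0,0,0,0.0233,1],[0,0,0,0,0,0.0233,1]]]}}

```text
time_s: 6.7
ee_pos: [0.4493, 0.1764, 0.0483]
eef_rot: [[-0.0, 1.0, 0.0], [1.0, 0.0, 0.002], [0.002, 0.0, -1.0]]
wrist_force: [-0.7, -0.4, -2.4]
gripper_width: 0.639
```

```bash
python3 -c "
from mv import *
s=readout.state();print(s['time_s'],s['ee_pos'],s['eef_rot'],s['wrist_force'],s['ft_torque'],s['gripper_width']*94)"
```

```text
6.7 [0.4493 0.1764 0.0483] [[-0.      1.      0.0002]
 [ 1.      0.      0.0015]
 [ 0.0015  0.0002 -1.    ]] [-0.657  -0.4175 -2.393 ] [-0.1371  0.1355 -0.0642] 60.0236407706619
```

Emit:
{"api": "apply_moves", "payload": {"moves": [[[0,0,0,0,0,0.005,1],[0,0,0,0,0,0.01,1],[0,0,0,0,0,0.014,1],[0,0,0,0,0,0.0167,1],[0,0,0,0,0,0.018,1],[0,0,0,0,0,0.018,1]]]}}

```text
time_s: 7.3
ee_pos: [0.4494, 0.1764, 0.0376]
eef_rot: [[0.0, 1.0, 0.0], [1.0, -0.0, 0.001], [0.001, 0.0, -1.0]]
wrist_force: [-0.7, -1.6, -3.0]
gripper_width: 0.637
```

```bash
python3 -c "
from mv import *
s=readout.state();print(s['time_s'],s['ee_pos'],s['wrist_force'],s['ft_torque'],s['gripper_width']*94)"
```

```text
7.3 [0.4494 0.1764 0.0376] [-0.7051 -1.6257 -3.0171] [-0.2819  0.2538 -0.0124] 59.839560699689955
```

Emit:
{"api": "apply_moves", "payload": {"moves": [[[0,0,0,0,0,0.002,1],[0,0,0,0,0,0.002,0],[0,0,0,0,0,0.002,0],[0,0,0,0,0,0.002,0],[0,0,0,0,0,-0.07,0],[0,0,0,0,0,-0.14,0],[0,0,0,-0.03,0,-0.14,0],[0,0,0,-0.11,0,-0.14,0],[0,0,0,-0.2,0,-0.14,0],[0,0,0,-0.28,0,-0.14,0],[0,0,0,-0.28,0,-0.14,0]]]}}

```text
time_s: 8.4
ee_pos: [0.45, 0.0034, 0.122]
eef_rot: [[0.008, 1.0, 0.003], [1.0, -0.008, -0.001], [-0.001, 0.003, -1.0]]
wrist_force: [-0.8, 0.5, 1.1]
gripper_width: 1.003
```

```bash
python3 look.py 5 .45 .175 .04
python3 - <<'E'
from mv import *
s=readout.state();print(s['time_s'],s['ee_pos'],s['eef_rot'],s['qpos'],s['wrist_force'],s['gripper_width']*94)
E
```

```text
scene crop origin 207 90
top crop origin 93 192
8.5 [0.4499 0.0076 0.1218] [[ 0.0033  1.      0.002 ]
 [ 1.     -0.0033  0.0025]
 [ 0.0025  0.002  -1.    ]] [-0.1115 -0.1076  1.7305  0.0027  1.5171 -0.1083] [ 0.3458  0.4714 -0.4028] 93.85477496011995
```

View pics/look5.png

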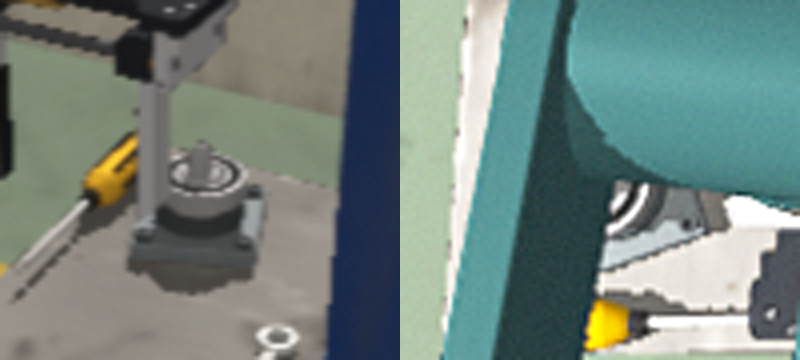

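The large bearing is seated on the thick shaft: scene crop (205,180), flat, with the upper journal standing through it. Next is the large gear, with the first centring squeeze on its hub.

Emit:
{"api": "apply_moves", "payload": {"moves": [[[0,0,0,-0.08,0.0125,0,0],[0,0,0,-0.16,0.0125,0.03,0],[0,0,0,-0.24,0.0125,0.06,0],[0,0,0,-0.32,0.0125,0.07,0],[0,0,0,-0.3758,0.0125,0.07,0],[0,0,0,-0.3758,0.0125,0.07,0],[0,0,0,-0.3758,0.0125,0.07,0],[0,0,0,-0.3758,0.0125,0.14,0],[0,0,0,-0.3758,0.0125,0.168,0],[0,0,0,-0.3758,0.0125,0.1775,0],[0,0,0,-0.3758,0.0125,0.1775,0],[0,0,0,-0.3758,0.0125,0.1775,1],[0,0,0,-0.3758,0.0125,0.1775,1],[0,0,0,-0.3758,0.0125,0.1775,1],[0,0,0,-0.3758,0.0125,0.1775,1],[0,0,0,-0.3758,0.0125,0.1775,1],[0,0,0,-0.3758,0.0125,0.1775,1],[0,0,0,-0.3758,0.0125,0.1775,1]]], "newtons": 10}}

```text
time_s: 10.3
ee_pos: [0.4571, -0.217, 0.0147]
eef_rot: [[0.0, 1.0, 0.001], [1.0, -0.0, 0.002], [0.002, 0.001, -1.0]]
wrist_force: [0.3, -0.3, 0.0]
gripper_width: 0.437
```

```bash
python3 look.py 6 .4575 -.218 .02
python3 - <<'E'
from mv import *
s=readout.state();print(s['time_s'],s['ee_pos'],s['eef_rot'],s['qpos'],s['wrist_force'],s['gripper_width']*94)
E
```

```text
scene crop origin 127 182
top crop origin 258 189
10.4 [ 0.457  -0.217   0.0147] [[ 0.0002  1.      0.0006]
 [ 1.     -0.0002  0.0018]
 [ 0.0018  0.0006 -1.    ]] [-0.5568  0.1106  1.7372  0.0019  1.2942 -0.5571] [-0.5677 -0.5624  0.6314] 36.342443343558244
```

View pics/look6.png

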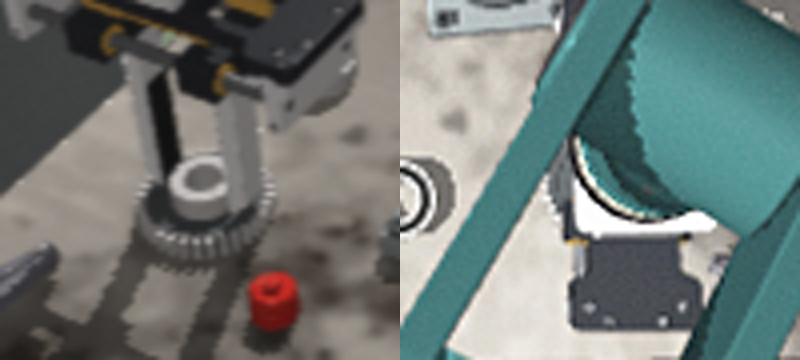

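Emit:
{"api": "apply_moves", "payload": {"moves": [[[0,0,0,0,0,0,1],[0,0,0,0,0,0,0],[0,0,0,0,0,0,0],[0,0,0.2,0,0,0,0],[0,0,1,0,0,0,0],[0,0,1,0,0,0,0.3],[0,0,1,0,0,0,0.3],[0,0,1,0,0,0,0.3],[0,0,1,0,0,0,0.3],[0,0,1,0,0,0,0.3],[0,0,1,0,0,0,0.3],[0,0,1,0,0,0,0.3],[0,0,1,0,0,0,0.3],[0,0,1,0,0,0,0.3],[0,0,1,0,0,0,0.3]]]}}

```text
time_s: 11.9
ee_pos: [0.4571, -0.2169, 0.0147]
eef_rot: [[0.997, 0.074, 0.001], [0.074, -0.997, 0.002], [0.001, -0.002, -1.0]]
wrist_force: [0.5, 0.7, -0.4]
gripper_width: 0.695
```

Emit:
{"api": "apply_moves", "payload": {"moves": [[[0,0,0.0472,0,0,0,0.3],[0,0,0.0472,0,0,0,1],[0,0,0.0472,0,0,0,1],[0,0,0.0472,0,0,0,1],[0,0,0.0472,0,0,0,1],[0,0,0.0472,0,0,0,1],[0,0,0.0472,0,0,0,1],[0,0,0.0472,0,0,0,1]]], "newtons": 30}}

```text
time_s: 12.7
ee_pos: [0.4571, -0.2172, 0.0147]
eef_rot: [[1.0, 0.0, 0.001], [0.0, -1.0, 0.001], [0.001, -0.001, -1.0]]
wrist_force: [0.3, -2.2, -0.8]
gripper_width: 0.377
```

Run:
```python
from mv import *
s=readout.state();print(s['time_s'],s['ee_pos'],s['eef_rot'],s['qpos'],s['wrist_force'],s['gripper_width']*94)
```

```text
12.7 [ 0.4571 -0.2172  0.0147] [[ 1.      0.0002  0.001 ]
 [ 0.0002 -1.      0.0013]
 [ 0.001  -0.0013 -1.    ]] [-0.5567  0.1106  1.7371  0.0017  1.2938  1.0134] [ 0.3037 -2.2102 -0.7729] 35.393570899968026
```

Emit:
{"api": "apply_moves", "payload": {"moves": [[[0,0,0,0,0,-0.07,1],[0,0,0,0,0,-0.1372,1],[0,0,0,0,-0.06,-0.1372,1],[0,0,0,-0.0128,-0.14,-0.1372,1],[0,0,0,-0.0128,-0.22,-0.1372,1],[0,0,0,-0.0128,-0.3,-0.1372,1],[0,0,0,-0.0128,-0.38,-0.1372,1],[0,0,0,-0.0128,-0.46,-0.1372,1],[0,0,0,-0.0128,-0.54,-0.1372,1],[0,0,0,-0.0128,-0.61,-0.1372,1],[0,0,0,-0.0128,-0.6545,-0.1372,1],[0,0,0,-0.0128,-0.6545,-0.1372,1],[0,0,0,-0.0128,-0.6545,-0.1372,1],[0,0,0,-0.0128,-0.6545,-0.1372,1]]]}}

```text
time_s: 14.1
ee_pos: [0.449, 0.1747, 0.0971]
eef_rot: [[1.0, -0.001, -0.0], [-0.001, -1.0, 0.001], [-0.0, -0.001, -1.0]]
wrist_force: [0.8, -2.1, -2.7]
gripper_width: 0.38
```

```bash
python3 look.py 7 .45 .175 .07
python3 - <<'E'
from mv import *
s=readout.state();print(s['time_s'],s['ee_pos'],s['eef_rot'],s['qpos'],s['wrist_force'],s['gripper_width']*94)
E
```

```text
scene crop origin 207 81
top crop origin 89 191
14.2 [0.4493 0.1745 0.0974] [[ 1.     -0.0018  0.0003]
 [-0.0018 -1.      0.0013]
 [ 0.0003 -0.0013 -1.    ]] [ 0.2519 -0.0174  1.6952  0.0012  1.4632  1.8243] [-0.1701  0.0887 -2.4658] 35.83001543810412
```

View pics/look7.png

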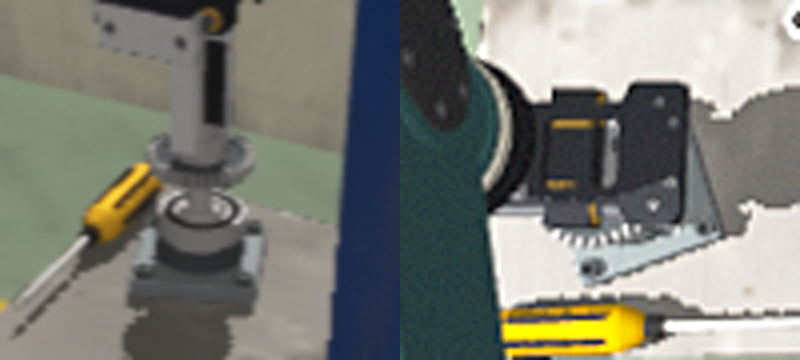

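Run:
```python
from ov import *
x,y=.4494,.1748
R_=(0,0,255);G_=(0,200,0)
zb=.0972-.0147
overlay('7','pics/ov7.png',[(x,y,zb,.074,R_),(x,y,zb+.012,.074,R_),(x,y,.048,.062,G_),(x,y,.048,.033,G_)],(x,y,.065),k=12,w=16,h=22)
```

```text
(no output)
```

View pics/ov7.png

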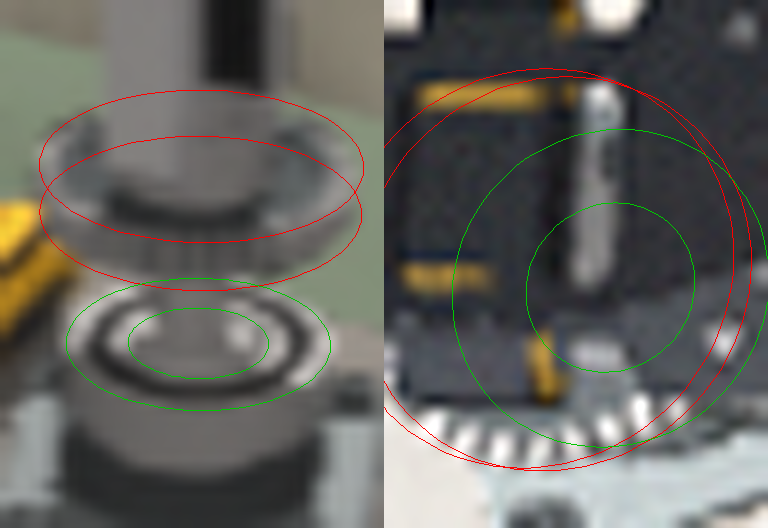

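Emit:
{"api": "apply_moves", "payload": {"moves": [[[0,0,0,0,0,0.01,1],[0,0,0,0,0,0.0167,1],[0,0,0,0,0,0.0217,1],[0,0,0,0,0,0.0267,1],[0,0,0,0,0,0.0317,1],[0,0,0,0,0,0.035,1],[0,0,0,0,0,0.035,1]]]}}

```text
time_s: 14.9
ee_pos: [0.4492, 0.1756, 0.0763]
eef_rot: [[1.0, 0.0, 0.0], [0.0, -1.0, 0.002], [0.0, -0.002, -1.0]]
wrist_force: [0.4, -0.6, -2.2]
gripper_width: 0.378
```

Run:
```python
from mv import *
s=readout.state();print(s['time_s'],s['ee_pos'],s['eef_rot'],s['ft_torque'],s['wrist_force'],s['gripper_width']*94)
```

```text
14.9 [0.4492 0.1756 0.0763] [[ 1.      0.      0.0002]
 [ 0.     -1.      0.0016]
 [ 0.0002 -0.0016 -1.    ]] [-0.0373  0.1658 -0.0002] [ 0.4292 -0.6133 -2.2457] 35.5629483042501
```

Emit:
{"api": "apply_moves", "payload": {"moves": [[[0,0,0,0,0,0.005,1],[0,0,0,0,0,0.01,1],[0,0,0,0,0,0.014,1],[0,0,0,0,0,0.017,1],[0,0,0,0,0,0.019,1],[0,0,0,0,0,0.019,1]]]}}

```text
time_s: 15.5
ee_pos: [0.4493, 0.1756, 0.0651]
eef_rot: [[1.0, -0.0, 0.001], [-0.0, -1.0, 0.002], [0.001, -0.002, -1.0]]
wrist_force: [0.3, -0.3, -2.8]
gripper_width: 0.377
```

```bash
python3 look.py 8 .45 .175 .05;python3 - <<'E'
from mv import *
s=readout.state();print(s['time_s'],s['ee_pos'],s['eef_rot'],s['ft_torque'],s['wrist_force'],s['gripper_width']*94)
E
```

```text
scene crop origin 207 87
top crop origin 92 192
15.6 [0.4495 0.1757 0.0654] [[ 1.     -0.      0.0012]
 [-0.     -1.      0.0018]
 [ 0.0012 -0.0018 -1.    ]] [-0.0127  0.1203  0.0119] [ 0.4257  0.0737 -3.319 ] 35.19204476992742
```

View pics/look8.png

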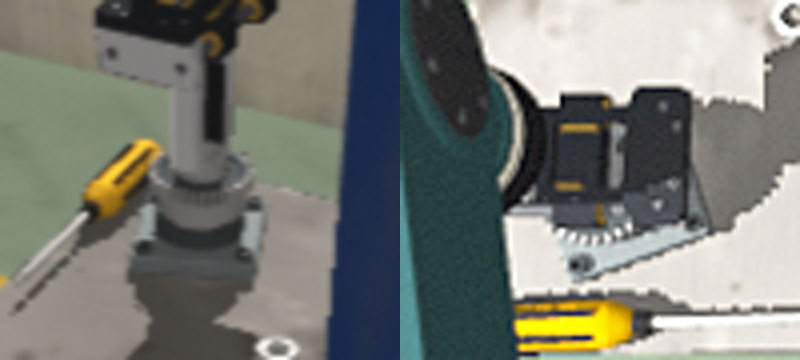

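Emit:
{"api": "apply_moves", "payload": {"moves": [[[0,0,0,0,0,0.0013,1],[0,0,0,0,0,0.0013,1],[0,0,0,0,0,0.0,0],[0,0,0,0,0,0.0,0],[0,0,0,0,0,0.0,0],[0,0,0,0,0,-0.05,0],[0,0,0,0,0,-0.11,0],[0,0,0,0,0.03,-0.11,0],[0,0,0,0,0.1,-0.11,0],[0,0,0,0,0.18,-0.11,0],[0,0,0,0,0.26,-0.11,0],[0,0,0,0,0.34,-0.11,0],[0,0,0,0,0.41,-0.11,0],[0,0,0,0,0.45,-0.11,0],[0,0,0,0,0.45,-0.11,0],[0,0,0,0,0.45,-0.11,0]]]}}

```text
time_s: 17.2
ee_pos: [0.4494, -0.0944, 0.131]
eef_rot: [[1.0, -0.001, 0.001], [-0.001, -1.0, 0.002], [0.001, -0.002, -1.0]]
wrist_force: [-0.6, 0.6, 0.2]
gripper_width: 1.001
```

```bash
python3 look.py 9 .45 .175 .05; mv pics/look9.png pics/look9a.png;  python3 look.py 10 .449 -.094 .01
python3 - <<'E'
from mv import *
s=readout.state();print(s['time_s'],s['ee_pos'],s['eef_rot'],s['qpos'],s['wrist_force'],s['gripper_width']*94)
E
```

```text
scene crop origin 207 87
top crop origin 92 192
scene crop origin 156 152
top crop origin 207 193
17.4 [ 0.4494 -0.0932  0.1309] [[ 1.      0.002   0.0011]
 [ 0.002  -1.      0.002 ]
 [ 0.0011 -0.002  -1.    ]] [-0.3299 -0.0908  1.6967  0.0023  1.5352  1.2388] [-0.1891 -0.6267 -0.2152] 93.95328477805342
```

View pics/look9a.png

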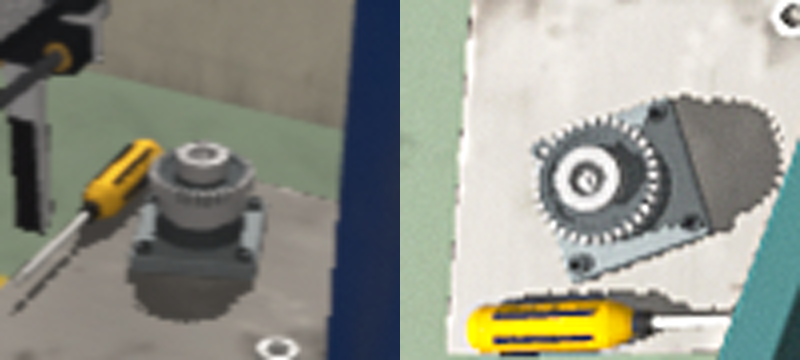

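View pics/look10.png

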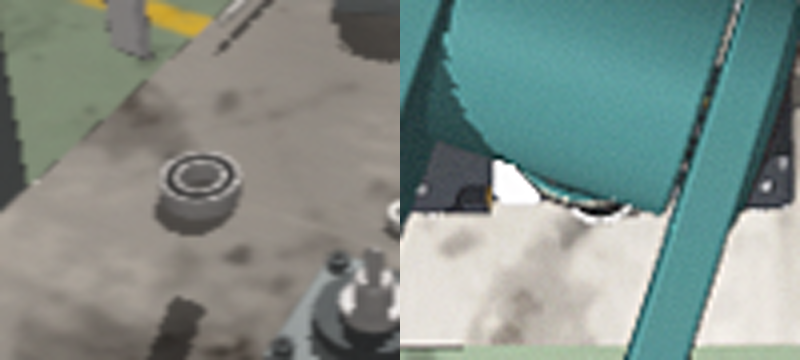

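The gear on the thick shaft is fully down: in the scene crop it lies flat on the bearing, and in the top crop the tip shows in the hole at (587,180). Now for the small bearing.

Emit:
{"api": "apply_moves", "payload": {"moves": [[[0,0,0,0,0,0.08,0],[0,0,0,0,0,0.15,0],[0,0,0,0,0,0.195,0],[0,0,0,0,0,0.2092,0],[0,0,0,0,0,0.2092,0],[0,0,0,0,0,0.2092,1],[0,0,0,0,0,0.2092,1],[0,0,0,0,0,0.2092,1],[0,0,0,0,0,0.2092,1],[0,0,0,0,0,0.2092,1],[0,0,0,0,0,0.2092,1],[0,0,0,0,0,0.2092,1]]], "newtons": 8}}

```text
time_s: 18.6
ee_pos: [0.4496, -0.0942, 0.0056]
eef_rot: [[1.0, -0.0, 0.001], [-0.0, -1.0, 0.002], [0.001, -0.002, -1.0]]
wrist_force: [-1.0, -0.4, 0.7]
gripper_width: 0.515
```

Emit:
{"api": "apply_moves", "payload": {"moves": [[[0,0,0,0,0,0,1],[0,0,0,0,0,0,0],[0,0,0,0,0,0,0],[0,0,0,0,0,0,0],[0,0,-1,0,0,0,0],[0,0,-1,0,0,0,0.1],[0,0,-1,0,0,0,0.1],[0,0,-1,0,0,0,0.1],[0,0,-1,0,0,0,0.1],[0,0,-1,0,0,0,0.1],[0,0,-1,0,0,0,0.1],[0,0,-1,0,0,0,0.1],[0,0,-1,0,0,0,0.1],[0,0,-1,0,0,0,0.1],[0,0,-1,0,0,0,0.1]]]}}

```text
time_s: 20.1
ee_pos: [0.4494, -0.0942, 0.0052]
eef_rot: [[0.071, 0.997, 0.001], [0.997, -0.071, 0.002], [0.002, 0.001, -1.0]]
wrist_force: [-0.1, 0.4, -0.6]
gripper_width: 0.904
```

Emit:
{"api": "apply_moves", "payload": {"moves": [[[0,0,-0.0472,0,0,0,0.1],[0,0,-0.0472,0,0,0,1],[0,0,-0.0472,0,0,0,1],[0,0,-0.0472,0,0,0,1],[0,0,-0.0472,0,0,0,1],[0,0,-0.0472,0,0,0,1],[0,0,-0.0472,0,0,0,1],[0,0,-0.0472,0,0,0,1]]], "newtons": 25}}

```text
time_s: 20.9
ee_pos: [0.4493, -0.0942, 0.0053]
eef_rot: [[0.0, 1.0, 0.001], [1.0, -0.0, 0.002], [0.002, 0.001, -1.0]]
wrist_force: [-0.4, -0.7, 0.1]
gripper_width: 0.51
```

```bash
python3 look.py 11 .45 -.094 .02
python3 - <<'E'
from mv import *
s=readout.state();print(s['time_s'],s['ee_pos'],s['eef_rot'],s['qpos'],s['wrist_force'],s['gripper_width']*94)
E
```

```text
scene crop origin 156 148
top crop origin 206 192
21.0 [ 0.4493 -0.0942  0.0053] [[ 0.0001  1.      0.0006]
 [ 1.     -0.0001  0.0017]
 [ 0.0017  0.0006 -1.    ]] [-0.3317  0.0194  1.8552  0.0019  1.267  -0.3322] [-1.3916 -0.3161  1.025 ] 47.80424029363835
```

View pics/look11.png

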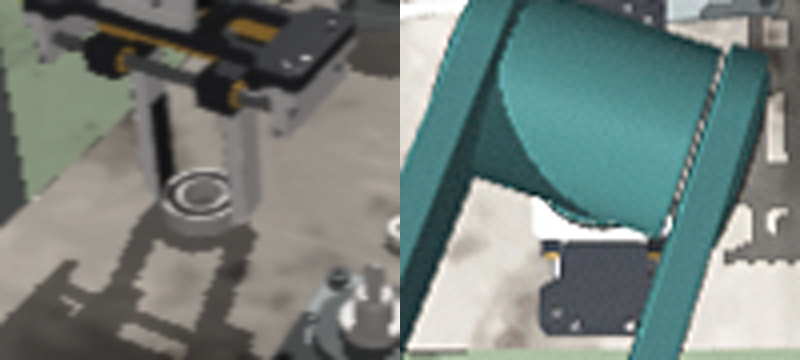

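Emit:
{"api": "apply_moves", "payload": {"moves": [[[0,0,0,0,0,-0.07,1],[0,0,0,0,0,-0.13,1],[0,0,0,-0.05,0.04,-0.1295,1],[0,0,0,-0.1023,0.1,-0.1295,1],[0,0,0,-0.1023,0.17,-0.1295,1],[0,0,0,-0.1023,0.23,-0.1295,1],[0,0,0,-0.1023,0.2462,-0.1295,1],[0,0,0,-0.1023,0.2462,-0.1295,1],[0,0,0,-0.1023,0.2462,-0.1295,1]]]}}

```text
time_s: 21.9
ee_pos: [0.5959, -0.1555, 0.0824]
eef_rot: [[-0.0, 1.0, -0.001], [1.0, 0.0, 0.002], [0.002, -0.001, -1.0]]
wrist_force: [-0.8, 1.0, -1.3]
gripper_width: 0.509
```

```bash
python3 look.py 12 .597 -.156 .06
python3 - <<'E'
from mv import *
from ov import *
s=readout.state();print(s['time_s'],s['ee_pos'],s['eef_rot'],s['qpos'],s['wrist_force'],s['gripper_width']*94)
x,y,z=s['ee_pos'];zb=z-.0053
R_=(0,0,255);G_=(0,200,0)
a,b=.597,-.1556
overlay('12','pics/ov12.png',[(x,y,zb+.014,.048,R_),(x,y,zb+.014,.025,R_),(a,b,.032,.035,G_),(a,b,.068,.004,G_),(a,b,.048,.022,G_)],(x,y,.055),k=12,w=16,h=22)
E
```

```text
scene crop origin 199 171
top crop origin 232 129
22.0 [ 0.5958 -0.1556  0.083 ] [[ 0.0003  1.      0.    ]
 [ 1.     -0.0003  0.0019]
 [ 0.0019  0.     -1.    ]] [-0.3485  0.2845  1.3859  0.0018  1.4719 -0.3484] [ 0.1334  0.3231 -0.5853] 47.66609464913088
```

View pics/look12.png

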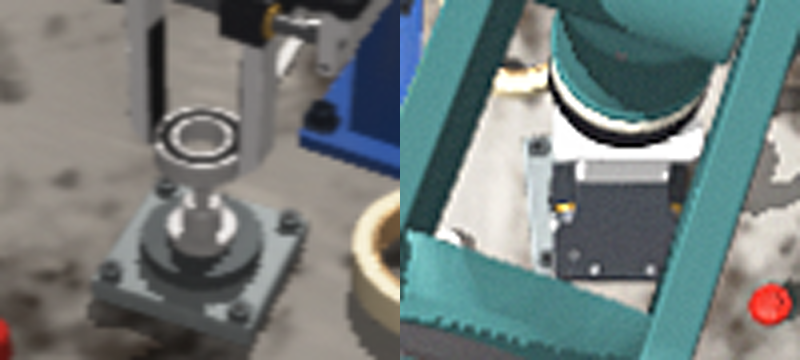

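View pics/ov12.png

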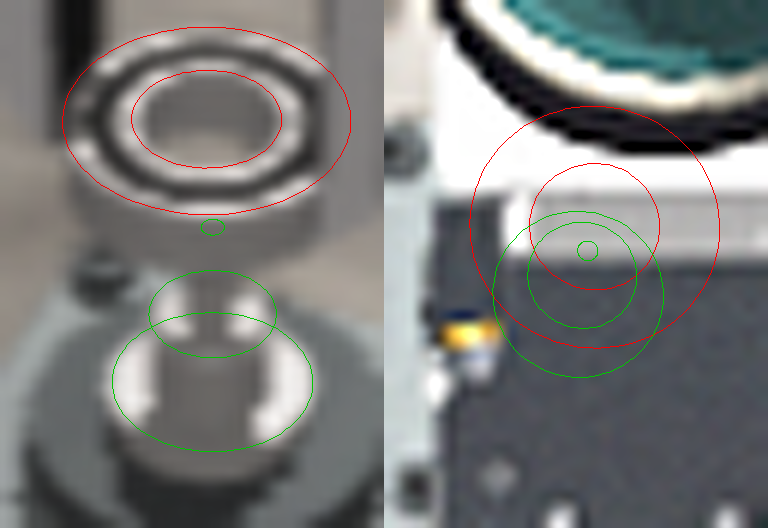

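Emit:
{"api": "apply_moves", "payload": {"moves": [[[0,0,0,0,0.0017,0.015,1],[0,0,0,0,0.0017,0.03,1],[0,0,0,0,0.0017,0.0425,1],[0,0,0,0,0.0017,0.0425,1],[0,0,0,0,0.0017,0.0425,1]]]}}

```text
time_s: 22.5
ee_pos: [0.5977, -0.1556, 0.0569]
eef_rot: [[0.0, 1.0, -0.0], [1.0, -0.0, 0.002], [0.002, -0.0, -1.0]]
wrist_force: [0.1, -0.8, -0.8]
gripper_width: 0.508
```

```bash
python3 look.py 13 .597 -.156 .06
python3 - <<'E'
from mv import *
from ov import *
s=readout.state();print(s['time_s'],s['ee_pos'],s['eef_rot'],s['wrist_force'],s['gripper_width']*94)
x,y,z=s['ee_pos'];zb=z-.0053
R_=(0,0,255);G_=(0,200,0)
a,b=.597,-.1556
overlay('13','pics/ov13.png',[(x,y,zb+.014,.048,R_),(x,y,zb+.014,.025,R_),(a,b,.032,.035,G_),(a,b,.068,.004,G_)],(x,y,.055),k=12,w=16,h=22)
E
```

```text
scene crop origin 199 171
top crop origin 232 129
22.6 [ 0.5984 -0.1558  0.0578] [[ 0.0001  1.      0.0015]
 [ 1.     -0.0001  0.0015]
 [ 0.0015  0.0015 -1.    ]] [-0.7004 -0.6807 -0.7432] 47.965315043318434
```

View pics/ov13.png

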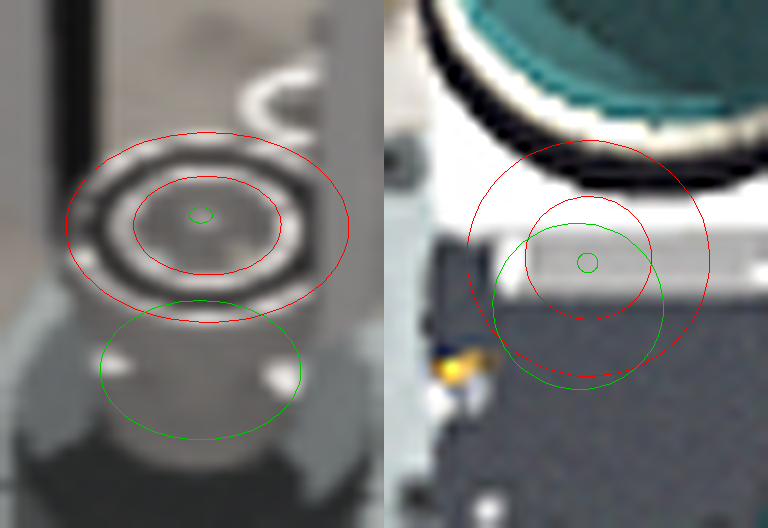

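Emit:
{"api": "apply_moves", "payload": {"moves": [[[0,0,0,0,-0.001,0.003,1],[0,0,0,0,-0.001,0.007,1],[0,0,0,0,-0.001,0.01,1],[0,0,0,0,-0.001,0.0135,1],[0,0,0,0,-0.001,0.0167,1],[0,0,0,0,-0.001,0.0167,1]]]}}

```text
time_s: 23.2
ee_pos: [0.5973, -0.1556, 0.047]
eef_rot: [[0.0, 1.0, 0.0], [1.0, -0.0, 0.002], [0.002, 0.0, -1.0]]
wrist_force: [0.6, -0.2, -1.5]
gripper_width: 0.511
```

Run:
```python
from mv import *
s=readout.state();print(s['time_s'],s['ee_pos'],s['eef_rot'],s['ft_torque'],s['wrist_force'],s['gripper_width']*94)
```

```text
23.2 [ 0.5973 -0.1556  0.047 ] [[ 0.0001  1.      0.0001]
 [ 1.     -0.0001  0.002 ]
 [ 0.002   0.0001 -1.    ]] [-0.0519  0.0692 -0.0129] [ 0.5869 -0.2174 -1.5146] 48.03690692822544
```

Clear of the chamfer with no force. I'll go on down to the collar (TCP about 0.0373).

Emit:
{"api": "apply_moves", "payload": {"moves": [[[0,0,0,0,0,0.005,1],[0,0,0,0,0,0.01,1],[0,0,0,0,0,0.013,1],[0,0,0,0,0,0.0153,1],[0,0,0,0,0,0.0162,1],[0,0,0,0,0,0.0162,1]]]}}

```text
time_s: 23.8
ee_pos: [0.5975, -0.1557, 0.0377]
eef_rot: [[0.0, 1.0, 0.001], [1.0, -0.0, 0.002], [0.002, 0.001, -1.0]]
wrist_force: [0.5, -0.5, -1.2]
gripper_width: 0.508
```

Run:
```python
from mv import *
s=readout.state();print(s['time_s'],s['ee_pos'],s['eef_rot'],s['ft_torque'],s['wrist_force'],s['gripper_width']*94)
```

```text
23.8 [ 0.5975 -0.1557  0.0377] [[ 0.0001  1.      0.0008]
 [ 1.     -0.0001  0.0018]
 [ 0.0018  0.0008 -1.    ]] [-0.0906  0.0661  0.027 ] [ 0.48   -0.5366 -1.1728] 47.78479391564554
```

Emit:
{"api": "apply_moves", "payload": {"moves": [[[0,0,0,0,0,0.0008,1],[0,0,0,0,0,0.0008,0],[0,0,0,0,0,0.0008,0],[0,0,0,0,0,0.0008,0],[0,0,0,0,0,-0.07,0],[0,0,0,0,0,-0.1455,0],[0,0,0,-0.05,0.0,-0.1455,0],[0,0,0,-0.13,0.0,-0.1455,0],[0,0,0,-0.2,0.02,-0.1455,0],[0,0,0,-0.2605,0.0288,-0.1455,0],[0,0,0,-0.2605,0.0288,-0.1455,0],[0,0,0,-0.2605,0.0288,-0.1455,0]]]}}

```text
time_s: 25.0
ee_pos: [0.6145, -0.3127, 0.1244]
eef_rot: [[0.002, 1.0, 0.001], [1.0, -0.002, 0.003], [0.003, 0.001, -1.0]]
wrist_force: [0.6, 0.6, 0.9]
gripper_width: 0.999
```

```bash
python3 look.py 14 .597 -.156 .05; mv pics/look14.png pics/look14a.png; python3 look.py 15 .615 -.312 .03
python3 - <<'E'
from mv import *
s=readout.state();print(s['time_s'],s['ee_pos'],s['eef_rot'],s['qpos'],s['wrist_force'],s['gripper_width']*94)
t=load('pics/top0.npy');print(back(t,[(327,136),(369,132)],0),back(t,[(327,136),(369,132)],.06))
E
```

```text
scene crop origin 199 175
top crop origin 232 130
scene crop origin 167 238
top crop origin 294 124
25.2 [ 0.615  -0.3107  0.1253] [[-0.0016  1.      0.0013]
 [ 1.      0.0016  0.0019]
 [ 0.0019  0.0013 -1.    ]] [-0.5512  0.4224  1.1196  0.0023  1.5995 -0.5528] [-0.8277  0.5131  0.6717] 93.62101479293105
[[ 0.7136 -0.2771  0.    ]
 [ 0.7238 -0.3869  0.    ]] [[ 0.6922 -0.2662  0.06  ]
 [ 0.7017 -0.369   0.06  ]]
```

View pics/look14a.png

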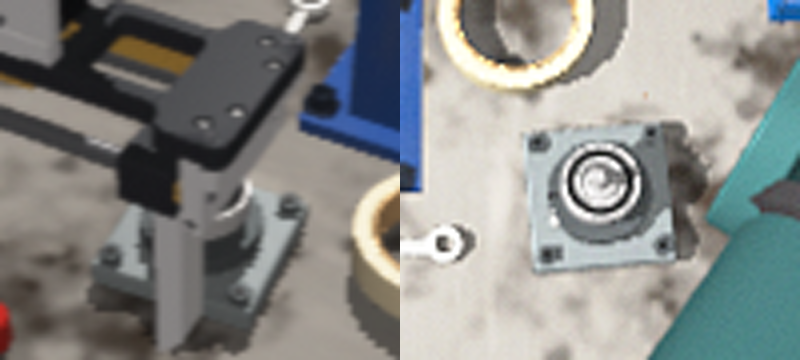

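View pics/look15.png

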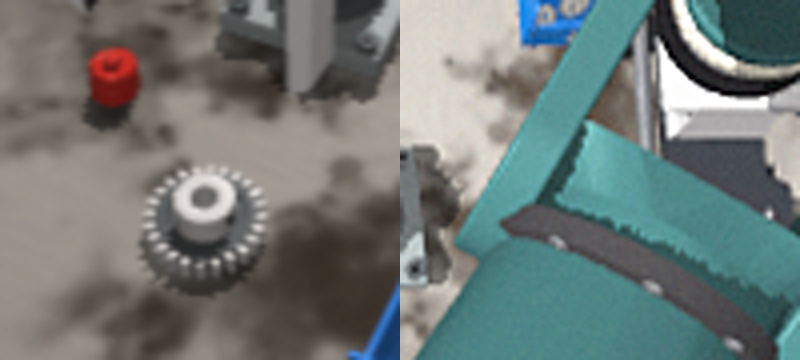

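The small bearing is on the thin shaft: top crop (600,182), concentric with the tip. Now the small gear, with the jaws part-closed to keep clear of the bin.

Emit:
{"api": "apply_moves", "payload": {"moves": [[[0,0,0,0,0,0.06,0.3],[0,0,0,0,0,0.12,0.3],[0,0,0,0,0,0.165,0.3],[0,0,0,0,0,0.182,0.3],[0,0,0,0,0,0.1867,0.3],[0,0,0,0,0,0.1867,0.3],[0,0,0,0,0,0.1867,1],[0,0,0,0,0,0.1867,1],[0,0,0,0,0,0.1867,1],[0,0,0,0,0,0.1867,1],[0,0,0,0,0,0.1867,1],[0,0,0,0,0,0.1867,1],[0,0,0,0,0,0.1867,1]]], "newtons": 8}}

```text
time_s: 26.5
ee_pos: [0.6148, -0.312, 0.013]
eef_rot: [[0.0, 1.0, 0.001], [1.0, -0.0, 0.002], [0.002, 0.001, -1.0]]
wrist_force: [0.7, 0.3, 1.0]
gripper_width: 0.288
```

```bash
python3 look.py 16 .615 -.312 .03
python3 - <<'E'
from mv import *
s=readout.state();print(s['time_s'],s['ee_pos'],s['qpos'],s['wrist_force'],s['gripper_width']*94)
E
```

```text
scene crop origin 167 238
top crop origin 294 124
26.6 [ 0.6148 -0.312   0.0131] [-0.5528  0.4915  1.2513  0.0018  1.3988 -0.553 ] [0.543  0.3366 1.6763] 26.739105145281904
```

View pics/look16.png

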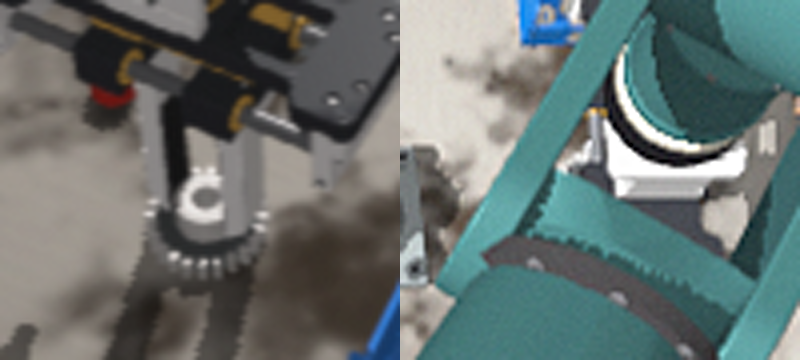

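Emit:
{"api": "apply_moves", "payload": {"moves": [[[0,0,0,0,0,0,1],[0,0,0,0,0,0,0.3],[0,0,0,0,0,0,0.3],[0,0,0.2,0,0,0,0.3],[0,0,1,0,0,0,0.3],[0,0,1,0,0,0,0.3],[0,0,1,0,0,0,0.3],[0,0,1,0,0,0,0.3],[0,0,1,0,0,0,0.3],[0,0,1,0,0,0,0.3],[0,0,1,0,0,0,0.3],[0,0,1,0,0,0,0.3],[0,0,1,0,0,0,0.3],[0,0,1,0,0,0,0.3],[0,0,1,0,0,0,0.3]]]}}

```text
time_s: 28.1
ee_pos: [0.6148, -0.3118, 0.0126]
eef_rot: [[0.997, 0.074, 0.001], [0.074, -0.997, 0.002], [0.001, -0.002, -1.0]]
wrist_force: [-0.5, -0.4, -0.4]
gripper_width: 0.699
```

Emit:
{"api": "apply_moves", "payload": {"moves": [[[0,0,0.0472,0,0,0,0.3],[0,0,0.0472,0,0,0,1],[0,0,0.0472,0,0,0,1],[0,0,0.0472,0,0,0,1],[0,0,0.0472,0,0,0,1],[0,0,0.0472,0,0,0,1],[0,0,0.0472,0,0,0,1],[0,0,0.0472,0,0,0,1]]], "newtons": 25}}

```text
time_s: 28.9
ee_pos: [0.6149, -0.312, 0.0128]
eef_rot: [[1.0, 0.0, 0.001], [0.0, -1.0, 0.002], [0.001, -0.002, -1.0]]
wrist_force: [-0.4, 0.4, -1.3]
gripper_width: 0.284
```

Run:
```python
from mv import *
s=readout.state();print(s['time_s'],s['ee_pos'],s['eef_rot'],s['qpos'],s['wrist_force'],s['gripper_width']*94)
```

```text
28.9 [ 0.6149 -0.312   0.0128] [[ 1.      0.0001  0.001 ]
 [ 0.0001 -1.      0.0016]
 [ 0.001  -0.0016 -1.    ]] [-0.5527  0.4917  1.2514  0.0019  1.3984  1.0176] [-0.3617  0.3535 -1.2506] 26.657741968071537
```

Emit:
{"api": "apply_moves", "payload": {"moves": [[[0,0,0,0,0,-0.07,1],[0,0,0,0,0,-0.1303,1],[0,0,0,-0.01,-0.05,-0.1303,1],[0,0,0,-0.0295,-0.12,-0.1303,1],[0,0,0,-0.0295,-0.19,-0.1303,1],[0,0,0,-0.0295,-0.245,-0.1303,1],[0,0,0,-0.0295,-0.2607,-0.1303,1],[0,0,0,-0.0295,-0.2607,-0.1303,1],[0,0,0,-0.0295,-0.2607,-0.1303,1],[0,0,0,-0.0295,-0.2607,-0.1303,1]]]}}

```text
time_s: 29.9
ee_pos: [0.5971, -0.1573, 0.0911]
eef_rot: [[1.0, -0.002, 0.001], [-0.002, -1.0, 0.001], [0.001, -0.001, -1.0]]
wrist_force: [-0.5, -0.4, -2.2]
gripper_width: 0.282
```

```bash
python3 look.py 17 .597 -.156 .06
python3 - <<'E'
from mv import *
from ov import *
s=readout.state();print(s['time_s'],s['ee_pos'],s['eef_rot'],s['qpos'],s['wrist_force'],s['gripper_width']*94)
x,y,z=s['ee_pos'];zb=z-.0128
R_=(0,0,255);G_=(0,200,0)
a,b=.5972,-.1556
overlay('17','pics/ov17.png',[(x,y,zb+.010,.056,R_),(x,y,zb,.056,R_),(a,b,.046,.048,G_),(a,b,.068,.004,G_)],(x,y,.065),k=12,w=16,h=22)
E
```

```text
scene crop origin 199 171
top crop origin 232 129
30.0 [ 0.597  -0.1571  0.0911] [[ 1.     -0.0019  0.0007]
 [-0.0019 -1.      0.0015]
 [ 0.0007 -0.0015 -1.    ]] [-0.3501  0.2822  1.3723  0.0017  1.4869  1.2225] [ 0.4131  0.2982 -2.1325] 26.250273613714345
```

View pics/look17.png

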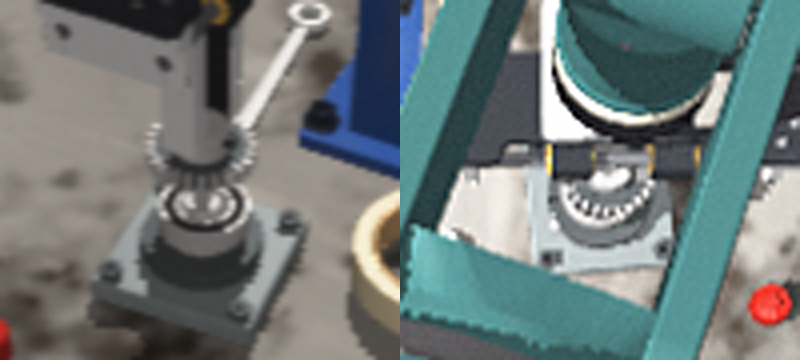

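View pics/ov17.png

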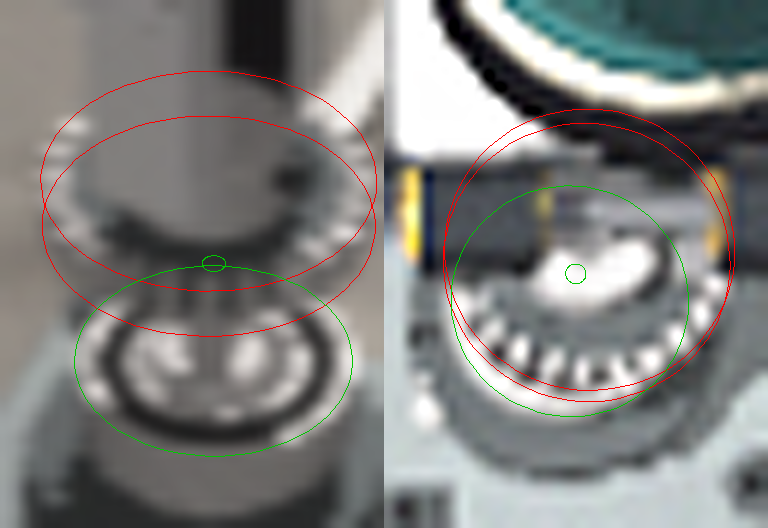

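Emit:
{"api": "apply_moves", "payload": {"moves": [[[0,0,0,0,0,0.008,1],[0,0,0,0,0,0.014,1],[0,0,0,0,0,0.018,1],[0,0,0,0,0,0.022,1],[0,0,0,0,0,0.026,1],[0,0,0,0,0,0.03,1],[0,0,0,0,0,0.03,1]]]}}

```text
time_s: 30.7
ee_pos: [0.5969, -0.1555, 0.0728]
eef_rot: [[1.0, 0.0, 0.0], [0.0, -1.0, 0.002], [0.0, -0.002, -1.0]]
wrist_force: [0.3, -0.0, -1.8]
gripper_width: 0.282
```

```bash
python3 look.py 18 .597 -.156 .06
python3 - <<'E'
from mv import *
s=readout.state();print(s['time_s'],s['ee_pos'],s['eef_rot'],s['ft_torque'],s['wrist_force'],s['gripper_width']*94)
E
```

```text
scene crop origin 199 171
top crop origin 232 129
30.8 [ 0.5971 -0.1556  0.0733] [[ 1.      0.      0.001 ]
 [ 0.     -1.      0.0017]
 [ 0.001  -0.0017 -1.    ]] [-0.0015  0.1658 -0.0302] [ 0.3224 -0.5317 -1.0024] 26.5805600078472
```

View pics/look18.png

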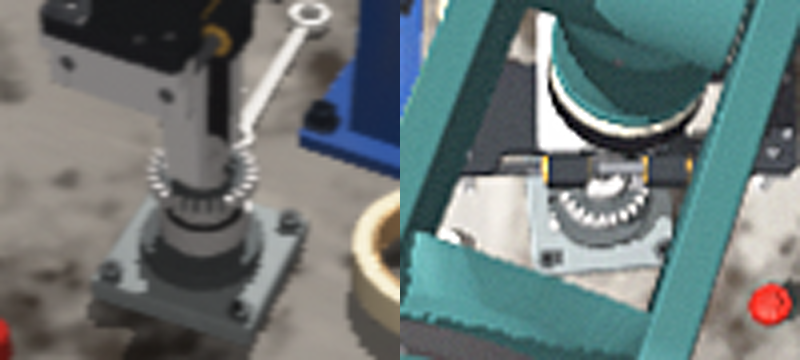

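Going in with no force. It goes down to the step at a TCP of about 0.0608.

Emit:
{"api": "apply_moves", "payload": {"moves": [[[0,0,0,0,0,0.005,1],[0,0,0,0,0,0.01,1],[0,0,0,0,0,0.014,1],[0,0,0,0,0,0.018,1],[0,0,0,0,0,0.02,1],[0,0,0,0,0,0.0208,1],[0,0,0,0,0,0.0208,1]]]}}

```text
time_s: 31.5
ee_pos: [0.5972, -0.1556, 0.0608]
eef_rot: [[1.0, -0.0, 0.001], [-0.0, -1.0, 0.002], [0.001, -0.002, -1.0]]
wrist_force: [0.7, 0.3, -1.9]
gripper_width: 0.278
```

Run:
```python
from mv import *
s=readout.state();print(s['time_s'],s['ee_pos'],s['eef_rot'],s['ft_torque'],s['wrist_force'],s['gripper_width']*94)
```

```text
31.5 [ 0.5972 -0.1556  0.0608] [[ 1.     -0.      0.0012]
 [-0.     -1.      0.0017]
 [ 0.0012 -0.0017 -1.    ]] [-0.0181  0.2001  0.0184] [ 0.7094  0.3495 -1.9134] 26.098099716353687
```

Emit:
{"api": "apply_moves", "payload": {"moves": [[[0,0,0,0,0,0.0008,1],[0,0,0,0,0,0.0,0.4],[0,0,0,0,0,0.0,0.4],[0,0,0,0,0,0.0,0.4],[0,0,0,0,0,-0.06,0.4],[0,0,0,0,0,-0.13,0.4],[0,0,0,0,0,-0.18,0.4],[0,0,0,-0.08,0,-0.18,0.4],[0,0,0,-0.16,0.05,-0.18,0.4],[0,0,0,-0.24,0.1,-0.18,0.4],[0,0,0,-0.32,0.15,-0.18,0.4],[0,0,0,-0.4,0.2,-0.18,0.4],[0,0,0,-0.4,0.25,-0.18,0.4],[0,0,0,-0.4,0.25,-0.18,0.4]]]}}

```text
time_s: 32.9
ee_pos: [0.3539, -0.3099, 0.1686]
eef_rot: [[1.0, -0.008, 0.0], [-0.008, -1.0, -0.001], [0.0, 0.001, -1.0]]
wrist_force: [0.7, -0.2, 0.0]
gripper_width: 0.6
```

```bash
python3 look.py 20 .45 .175 .05; python3 look.py 19 .597 -.156 .05
python3 - <<'E'
from ov import *
s=readout.state();print(s['time_s'],s['ee_pos'],s['wrist_force'])
R_=(0,0,255);G_=(0,200,0)
a,b=.5972,-.1556
overlay('19','pics/ov19.png',[(a,b,.070,.028,R_),(a,b,.048,.056,R_),(a,b,.046,.048,G_)],(a,b,.05),k=12,w=16,h=22)
a,b=.4494,.1755
overlay('19','pics/ov20.png',[(a,b,.074,.036,R_),(a,b,.050,.074,R_),(a,b,.032,.062,G_)],(a,b,.05),k=12,w=16,h=22)
d=load('pics/scene19.npy');cv2.imwrite('pics/full19.png',d['image'])
E
```

```text
scene crop origin 207 87
top crop origin 92 192
scene crop origin 199 175
top crop origin 232 130
33.1 [ 0.3576 -0.3052  0.1684] [ 0.1917  0.0478 -0.0819]
```

View pics/look19.png

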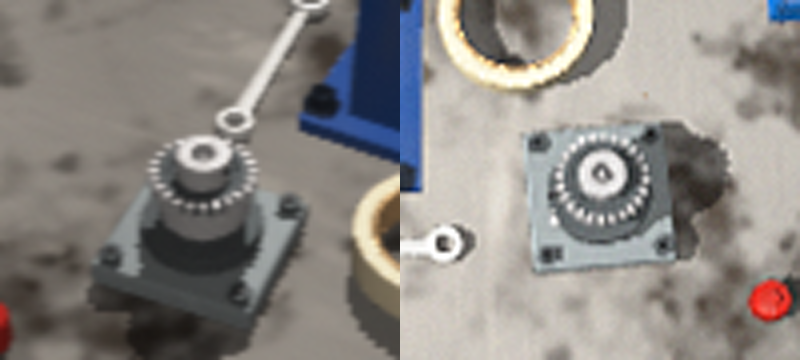

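View pics/ov19.png

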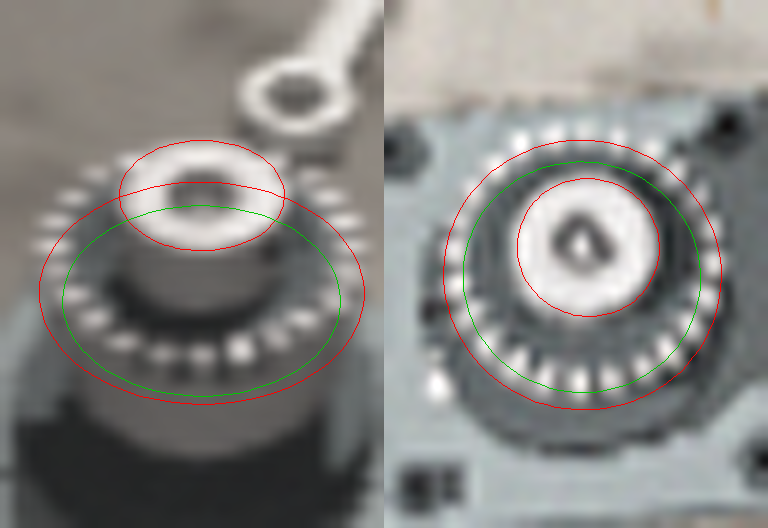

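View pics/ov20.png

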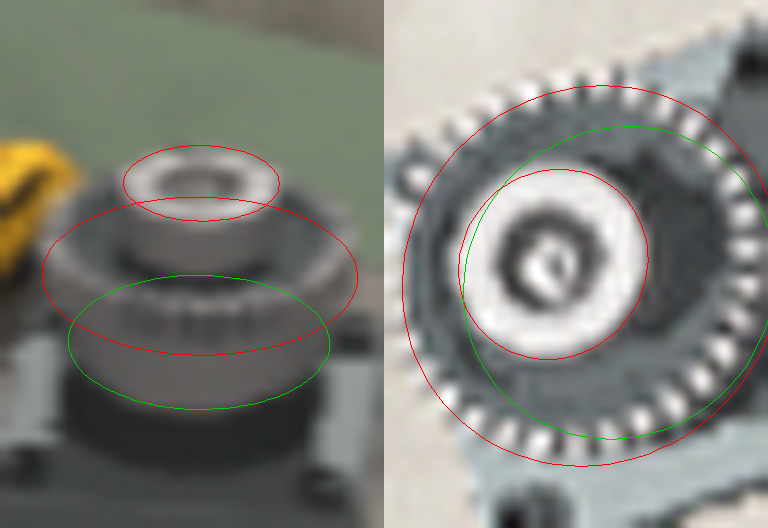

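View pics/full19.png

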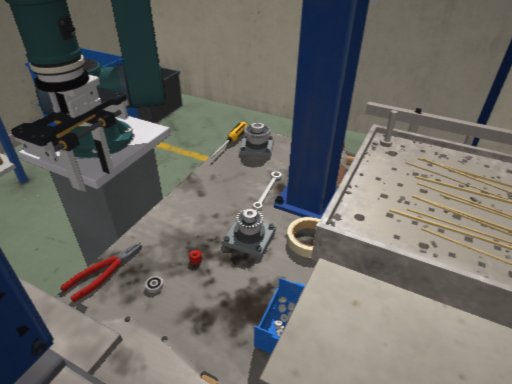

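The hub tops match the seated heights of 74 mm and 70 mm in both views. The spare is still at scene pixel (153,285) and the arm is clear. I'll hand the job in.

```bash
python3 -c "
from workcell import close_job; print(close_job())"
```

```text
the job is handed in; nothing more can be done
None
```

Both shafts are built up in the order asked, and I handed the job in at about 33 s of the 115 s allowed. The large bearing and large gear are on the thick shaft, and the small bearing and small gear are on the thin shaft, both gears hub up. I centred each part with two squeezes at right angles before fitting it, and the spare bearing was not touched.

**Last checks:** All of these passed:
- In the final pictures both gears lie flat and the hub tops match the fully seated heights of 74 mm and 70 mm. The spare is where it was, and the gripper is well clear.
- At each stop on the way down and at the release heights, the wrist force read no more than about 3.5 N, mostly the part's own weight. I did not press the parts down hard, so the seating rests on heights and pictures.

**Disagreements:** The two cameras differed by about 4 mm in y for the thick shaft. I followed the top view, which the insertion supported. A side force of about 1.6 N on the large bearing suggested it was up to 1.5 mm off-centre, within its clearance. Arm position readings right after fast moves were up to about 5 mm off.

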